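Roll-check two dowel rods through a gap gauge

ROBOT

A 7-joint arm with a two-finger parallel gripper is mounted at the origin on a cart in front of the work surface, level with it; the furniture and walls round the work are solid. World frame = base frame: x ahead of the robot, y to its left, z up, the work surface at z = 0. Lengths are in mm, angles in rad, forces in N, time in s.
With the tool pointing down it reaches from about 400 to 875 mm from the base axis. Payload 4.4 kg.
Tool frame: the origin (TCP) lies at the very end of the fingers, on their centre line; the grasp point (between the pads) lies 19 mm behind it; z points along the fingers, x is the direction in which the jaws open and shut, and the axes are right-handed (so a half turn about z gives the same grasp; the last joint's range is limited). The gripper opens to 85 mm and grips with 20 to 120 N. Pads are 22 mm wide; open, the fingers measure 114 mm over their backs; the gripper's body (76 mm by 85 mm) begins 54 mm behind the grasp point. The pads swing forward as they close: fully open they stand 13 mm farther back than shut.
Start: joints at [1.058, 0.628, 0.038, 1.517, -0.027, 0.996, -0.02], TCP at [280.882, -586.194, 208.113] pointing down, gripper open.
Joint ranges: [-3.06, 3.06], [-0.37, 2.12], [-1.25, 1.32], [0.18, 2.47], [-1.1, 4.24], [0.23, 1.98], [-2.94, 2.94]. Speed limits (rad/s): [2.57, 2.57, 3.14, 3.14, 3.14, 3.14, 3.14].

INTERFACE

Orientations are given as [roll, pitch, yaw] about the fixed x, y, z axes, in that order (R = Rz(yaw) Ry(pitch) Rx(roll)).
In Python, from cell import ctrl, get_image, job, models gives the robot as it stands.
- The arm moves only by the tool move_arm, never from a script. Its argument "moves" is a list that holds one entry, the list of rows, each a list of 6 numbers: the shift along the tool's x, y, z in m, then the turn, a rotation vector about the tool's x, y, z in rad. A call has 1 to 20 rows; each row is the pose to reach, as a shift and turn from the pose commanded when the call began, along the tool's axes at that moment; what a row does not reach only later rows make up. A row lasts 1/8 s, in which the tool goes at most 62.5 mm and 10.7 degrees, less where a joint would pass 70% of its speed; a pose out of reach is approached as far as the arm can. A call with a gripper value outside its range is refused whole. "jaw" is the opening, from 0 (shut) to 1 (fully open), set as the call begins (left out, the last holds). The fingers move at their own pace and stop on an object; the grip force is fixed at half the most. Time passes only in rows, so rows that repeat a pose let the fingers close. It gives the time, the measured TCP pose, the force and the opening at its end, in the units of the state.
- ctrl.read_state(): the state, without advancing time (a new reading comes with each control period).
- get_image(name): name is "side" or "top" or "wrist"; returns a dict with "color" (384x512x3 uint8, blue, green, red), "fov_y" (degrees; the focal length in pixels is half the picture's height over the tangent of half this angle, whatever the lens; pixels are square), "cx", "cy" (the principal point, pixels), "origin" and "orientation" of the camera in the world; the wrist camera has in their place "hand_eye" (4x4, takes a point from camera to tool coordinates, whose origin is the TCP and whose axes are the tool frame's). Camera axes: x right, y up, looking along -z (the intrinsics and any distortion apply to the point x, -y, -z); pixel columns grow to the right and rows downward; lengths in mm; the calibration is good to about 2 mm. A picture is of the moment at which its call begins: read the wrist's pose just before it. There is no depth.
- job.finish_job(): hands the job in, once; it reports no verdict.
Trained networks look in the newest picture that a camera, given by its name, has taken for a name from the list of things; names that differ only in an ending like _2 or _b are one class to them, and where a whole thing is asked for, a point or a joint stands for the part that bears it (a point fixed in the world has none). Each returns a list of dicts, best first, with "score" (0 to 1); they miss things now and then, are a little off and sometimes report something else, mostly with a low value. They report only what shows in the picture. A call takes as long as a camera call.
- models.cut_out(camera, thing): "pixels" (384x512 bool, what is visible of it) and "uv" ([column, row] in pixels, amid what is visible of it).
- models.place_of(camera, thing): "uv" ([column, row] in pixels: a listed point, or the origin of a listed thing).
The state is a dict: "clock": time; "qpos": joint angles; "qd": joint speeds; "tau": joint torques, N m; "eef_pos": TCP position; "tool_rot": TCP orientation; "force": force on the tool from outside, world axes, zero at the start; "torque": the same for the moment, N m; "width": finger opening in mm.
Only numpy, scipy, OpenCV 4.12 (cv2) and the standard library are available. Lean on these libraries where they do the work, as an engineer would, in place of code of your own. Each camera call takes 0.05 s, during which the arm holds its last target.

TASK

Check the two steel rods on the gauge plate one at a time, the one nearer the jaws first: push it gently so that it rolls along the plate towards the gap under the two jaws. A sound rod rolls under them and home against the stop bar, and stays there, never lifted off the plate; a rod with burred ends rides up and catches at the jaws, so stop at once without forcing it, draw it back clear of the jaws and lay it in the grey tray before going on. Leave the two vials alone.

Things in the scene. Friction and masses are not known exactly. Their poses are not given: they have to be found in the camera images.
- gauge: Roll gauge, fixed to the bench: dark steel plate 250 x 156 x 15 mm (local x -130 to +120). Origin at its underside, under the middle of the lane; x is the rolling direction (away from the robot), z up; plate top at local z = 15 mm. Rods lie across it, along local y, between side guides 8 mm high and 138 mm apart, one axis near local x = -33, the other near -104 mm, in either order.
- gauge_seat (a point): Axis of a sound rod that lies home: 85 mm along the gauge's x, 10 mm above the plate; axes as the gauge's. The stop bar's face is 10 mm beyond it (bar 16 mm high, rigid). A rod rolls freely to it and stays where it is left.
- jaws: The gauge's two rigid steel jaws; same origin and axes as the gauge. At local x = 15 to 40 mm they reach in over both rod ends to y = +/-42 mm (84 mm free between them for the fingers, open above). Undersides 22 mm above the plate, tops with screws 38 mm. A burred rod catches on their near edges with its axis near local x = 6 mm and cannot pass: the push shows as force on the tool.
- rod_a_mid (a point): Centre of one of the two steel rods, 120 mm long, shank 20 mm diameter, about 0.3 kg; its y axis runs along the rod. One of the two is plain; the other has both ends (last 16 mm) mushroomed to 25 mm, a little off centre, so it wobbles and its axis rides 12.5 mm above the plate instead of 10.
- rod_b_mid (a point): Centre of the other steel rod; as for the first.
- tray: Grey open tray for rejects, 165 x 115 x 38 mm, fixed, walls and floor 4 mm; origin at the centre of its underside, long side along its x.
- vial_cap: Bystander: small sample vial, 27 mm diameter, 50 mm high; origin at its underside.
- vial_empty: Bystander: small empty vial, 27 mm diameter, 50 mm high; origin at its underside.

How it is judged (in metres and radians):
On the way, in this order (a step that is already met when the one before it is completed fails the run):
1. the rod nearer the jaws has been rolled (turned about its own axis) along the plate towards them (((x of rod_a_mid in the frame of gauge between -0.06 and 0.012 m and z of rod_a_mid in the frame of gauge between 0.02 and 0.034 m and angle between rod_a_mid's own z axis and vertical above 1 rad) or (x of rod_b_mid in the frame of gauge between -0.06 and 0.012 m and z of rod_b_mid in the frame of gauge between 0.02 and 0.034 m and angle between rod_b_mid's own z axis and vertical above 1 rad))), for 0.05 s.
2. that rod is home against the stop bar if sound, or has been brought to bear on the jaws if burred (((x of rod_a_mid in the frame of gauge between 0.081 and 0.089 m and y of rod_a_mid in the frame of gauge between -0.012 and 0.012 m and z of rod_a_mid in the frame of gauge between 0.02 and 0.034 m) or contact force between rod_b and jaws above 0.3 N)), for 0.02 s.
3. the first rod being dealt with (home, or in the tray), the other rod has been brought to bear on the jaws (burred) or is being rolled along the plate (sound) (((x of rod_a_mid in the frame of gauge between 0.081 and 0.089 m and y of rod_a_mid in the frame of gauge between -0.012 and 0.012 m and z of rod_a_mid in the frame of gauge between 0.02 and 0.034 m and contact force between rod_b and jaws above 0.3 N) or (x of rod_b_mid in the frame of tray between -0.075 and 0.075 m and y of rod_b_mid in the frame of tray between -0.05 and 0.05 m and z of rod_b_mid in the frame of tray between 0 and 0.032 m and x of rod_a_mid in the frame of gauge between -0.06 and 0.012 m and z of rod_a_mid in the frame of gauge between 0.02 and 0.034 m and angle between rod_a_mid's own z axis and vertical above 1 rad))), for 0.02 s.
At the end, for the whole second after the job is handed in: The sound rod lies on the plate beyond the jaws, against the stop bar (axis within 4 mm of local x = 85 mm, within 12 mm of the middle); the burred rod lies in the tray, inside its walls and down on its floor (axis less than 32 mm above the tray's underside); both at rest (x of rod_a_mid in the frame of gauge between 0.081 and 0.089 m and y of rod_a_mid in the frame of gauge between -0.012 and 0.012 m and z of rod_a_mid in the frame of gauge between 0.02 and 0.034 m and x of rod_b_mid in the frame of tray between -0.075 and 0.075 m and y of rod_b_mid in the frame of tray between -0.05 and 0.05 m and z of rod_b_mid in the frame of tray between 0 and 0.032 m and linear speed of each of rod_a, rod_b below 0.02 m/s); the robot touches nothing.
It fails at once if the burred rod is pressed against the gauge with more than 35 N (contact force between rod_b and gauge above 35 N).
It fails at once if the sound rod is pressed against the gauge with more than 35 N (contact force between rod_a and gauge above 35 N).
It fails at once if the sound rod is lifted off the plate (by more than 15 mm) (z of rod_a_mid in the frame of gauge above 0.04 m).
It fails at once if a vial is shifted by more than 20 mm (distance of any of vial_cap, vial_empty from where it was at the start of the episode above 0.02 m).
It also fails if it takes over 67 s, if anything falls off the work surface, if the arm or the gripper's body presses on something with over 40 N, if the wrist force passes 120 N, or if a joint passes its speed limit or range.

## Working session

There is one attempt and no reset: what is moved stays moved. The work goes in short steps, Python scripts to look and compute and a tool call to move; the robot and the scene stay as the last step left them, time stands still between calls to the robot, and variables do not carry over. Pictures are saved under pics/ and viewed, and the job is handed in when it is done.

Besides the shell and the picture viewer there is one more tool, called after ">>>" as name([rows], argument=value, ...), one row to a line, values as JSON. move_arm: Moves the arm, as the interface text tells. Its arguments: {"type":"object","properties":{"moves":{"type":"array","items":{"type":"array","items":{"type":"array","items":{"type":"number"}}}},"jaw":{"type":"number"}},"required":["moves"]}

```bash
ls; mkdir -p pics; python3 - <<'E'
from cell import ctrl,get_image
import cv2,numpy as np
s=ctrl.read_state();print(s)
for n in("side","top","wrist"):
    i=get_image(n);cv2.imwrite(f"pics/{n}0.png",i["color"]);print({k:v for k,v in i.items() if k!="color"})
E
```

```text
pics
{'clock': 0.0, 'qpos': array([ 1.05817971,  0.6293383 ,  0.03844093,  1.51835276, -0.02702154,
        0.9962824 , -0.02000918]), 'qd': array([-1.49144175e-03,  3.04924228e-04,  1.05070602e-03, -1.09273083e-03,
       -1.68060251e-03,  6.26885528e-05, -2.33442797e-04]), 'tau': array([ 2.71093122e-04, -5.63396144e+01,  1.22591950e+00, -1.93445510e+01,
        1.07978008e-02,  1.05816830e-02, -1.84247148e-05]), 'eef_pos': array([ 280.61316724, -585.58234202,  207.1990415 ]), 'tool_rot': array([ 3.14158750e+00,  1.86306430e-03, -1.12399945e+00]), 'force': array([ 0.01724367, -0.25070747, -0.62205982]), 'torque': array([ 0.00614472, -0.03415729, -0.00240492]), 'width': 85.47671081867783}
{'fov_y': 43.10844186999773, 'cx': 250.9186738483551, 'cy': 203.54647208811028, 'origin': array([312.58848724, 335.53381104, 650.71048942]), 'orientation': array([ 0.88444873, -0.00417005, -2.84297949])}
{'fov_y': 42.67667838605187, 'cx': 264.91333383215107, 'cy': 182.63819102075684, 'origin': array([ 394.10601454, -332.97016143, 1005.35378961]), 'orientation': array([ 0.10285867,  0.01973539, -1.54891891])}
{'fov_y': 70.68482017219948, 'cx': 254.8066476844541, 'cy': 193.9834576448257, 'hand_eye': array([[ 9.99999768e-01,  1.94568709e-04,  6.53198051e-04,
        -2.03141645e-01],
       [ 3.68365293e-04, -9.60640545e-01, -2.77794181e-01,
        -6.92828525e+01],
       [ 5.73438477e-04,  2.77794357e-01, -9.60640394e-01,
        -1.66957127e+02],
       [ 0.00000000e+00,  0.00000000e+00,  0.00000000e+00,
         1.00000000e+00]])}
```

View pics/side0.png

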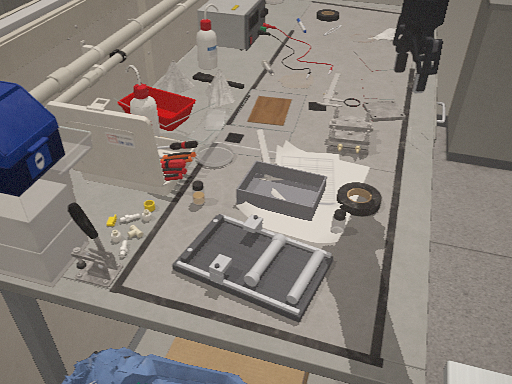

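View pics/top0.png

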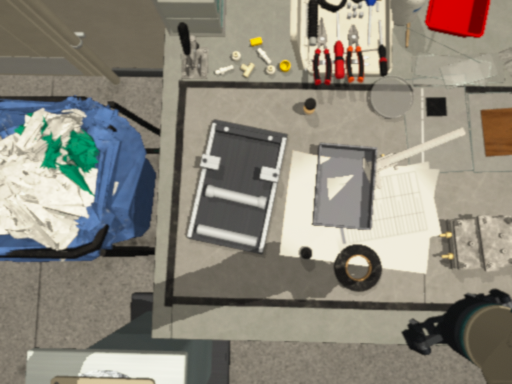

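View pics/wrist0.png

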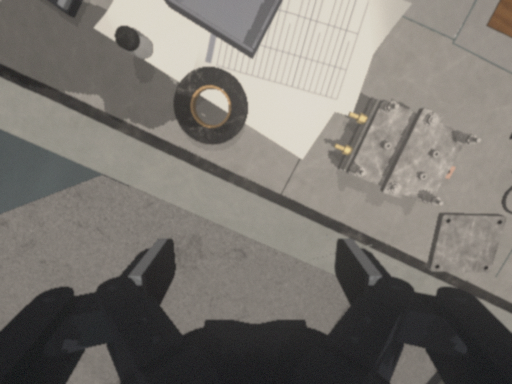

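```bash
cat > h.py <<'E'
import numpy as np,cv2
from scipy.spatial.transform import Rotation as R
from cell import ctrl,get_image,models,job
def cam(im,state=None):
    f=192/np.tan(np.radians(im["fov_y"]/2))
    if "hand_eye" in im:
        T=np.array(im["hand_eye"]);Rt=R.from_euler("xyz",state["tool_rot"]).as_matrix()
        M=Rt@T[:3,:3];o=Rt@T[:3,3]+state["eef_pos"]
    else: M=R.from_euler("xyz",im["orientation"]).as_matrix();o=np.array(im["origin"])
    return f,im["cx"],im["cy"],M,o
def onz(c,uv,z):
    f,cx,cy,M,o=c
    d=M@np.array([(uv[0]-cx)/f,-(uv[1]-cy)/f,-1]);return o+d*(z-o[2])/d[2]
def proj(c,P):
    f,cx,cy,M,o=c
    q=(np.atleast_2d(P)-o)@M;return np.c_[cx+f*q[:,0]/-q[:,2],cy-f*q[:,1]/-q[:,2]]
E
python3 - <<'E'
from h import *
Z={"gauge":0,"gauge_seat":25,"jaws":0,"rod_a_mid":25,"tray":0,"vial_cap":0,"vial_empty":0}
for n in("side","top"):
    im=get_image(n);c=cam(im)
    for t in Z:
        for r in models.place_of(n,t)[:3]: print(n,t,round(r["score"],2),np.round(r["uv"],1),np.round(onz(c,r["uv"],Z[t]),1))
    z=cv2.resize(im["color"][180:320,160:345] if n=="side" else im["color"][110:260,175:390],None,fx=3.6,fy=3.6,interpolation=cv2.INTER_CUBIC);cv2.imwrite(f"pics/{n}z.png",z)
E
```

```text
side gauge 0.68 [252.2 261.5] [ 491.8 -264.     0. ]
side gauge_seat 0.85 [208.7 240.2] [ 578.1 -269.    25. ]
side gauge_seat 0.64 [197.2 202.1] [ 640.6 -366.9   25. ]
side jaws 0.65 [252.7 263.2] [ 489.7 -260.1    0. ]
side rod_a_mid 0.91 [307.7 277. ] [ 383.3 -234.3   25. ]
side tray 0.57 [282.4 195.2] [ 487.2 -471.9    0. ]
side tray 0.55 [208.2 241.1] [ 588.7 -290.5    0. ]
side vial_cap 0.76 [196.9 198. ] [ 659.5 -407.8    0. ]
side vial_cap 0.34 [265.2 253. ] [ 474.9 -292.3    0. ]
side vial_empty 0.57 [341.  228.4] [ 349.6 -403.4    0. ]
top gauge 0.83 [240.  185.6] [ 490.3 -259.7    0. ]
top gauge 0.43 [308.  111.5] [ 648.3 -397.4    0. ]
top gauge_seat 0.73 [243.6 140.1] [ 580.6 -266.3   25. ]
top rod_a_mid 0.96 [223.8 232.7] [ 393.2 -231.9   25. ]
top tray 0.61 [341.4 187.9] [ 489.7 -467.8    0. ]
top tray 0.24 [226.3 234.4] [ 389.9 -234.5    0. ]
top vial_cap 0.49 [307.8 107.6] [ 656.5 -396.9    0. ]
top vial_empty 0.53 [302.9 251.8] [ 358.3 -390.8    0. ]
```

View pics/sidez.png

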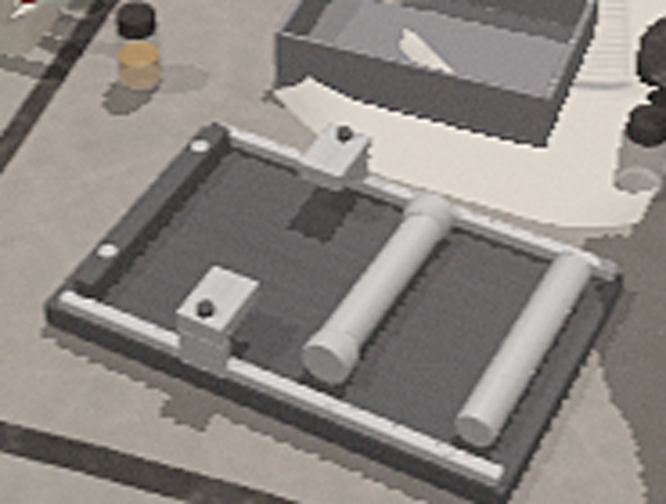

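View pics/topz.png

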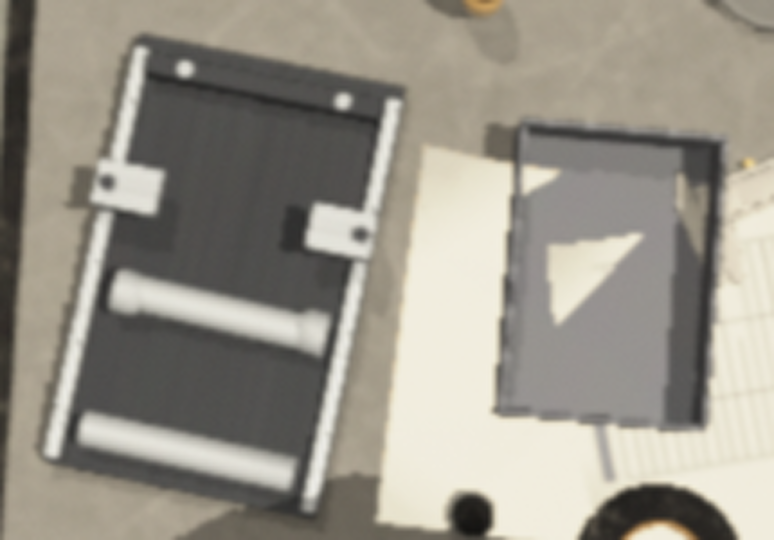

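```bash
cat > fit.py <<'E'
from h import *
from scipy.optimize import least_squares
ct=cam(get_image("top"));it=get_image("top")["color"];is_=get_image("side");cs=cam(is_);is_=is_["color"]
T=lambda u,v:(u/3.6+175-.4,v/3.6+110-.4)
S=lambda u,v:(u/3.6+160-.4,v/3.6+180-.4)
obs=[(ct,T(45,462),(-130,78,15)),(ct,T(318,516),(-130,-78,15)),(cs,S(503,490),(-130,78,15)),(cs,S(622,280),(-130,-78,15)),
(cs,S(47,303),(120,78,15)),(ct,T(140,37),(120,78,31)),(ct,T(405,90),(120,-78,31))]
def W(p,P):
    c,s=np.cos(p[2]),np.sin(p[2]);P=np.atleast_2d(P).astype(float);return np.c_[p[0]+c*P[:,0]-s*P[:,1],p[1]+s*P[:,0]+c*P[:,1],P[:,2]]
f=lambda p:np.concatenate([(proj(c,W(p,P))[0]-uv) for c,uv,P in obs])
if __name__=="__main__":
    r=least_squares(f,[490,-260,-.15],x_scale=[10,10,.1],loss="soft_l1");p=r.x;print(p,np.round(f(p).reshape(-1,2),1).tolist())
    L=[[(-130,78,15),(-130,-78,15),(120,-78,15),(120,78,15),(-130,78,15)]]+[[(15,s*42,53),(40,s*42,53),(40,s*78,53),(15,s*78,53),(15,s*42,53)] for s in(1,-1)]+[[(-33,-60,15),(-33,60,15)],[(-104,-60,15),(-104,60,15)],[(95,-69,31),(95,69,31)]]
    for n,c,im,(x0,y0,x1,y1) in(("t",ct,it,(175,110,390,260)),("s",cs,is_,(160,180,345,320))):
        z=cv2.resize(im[y0:y1,x0:x1],None,fx=3.6,fy=3.6,interpolation=cv2.INTER_CUBIC)
        for l in L:
            q=(proj(c,W(p,l))-[x0,y0]+.4)*3.6;cv2.polylines(z,[q.astype(int)],False,(0,0,255),1)
        cv2.imwrite(f"pics/fit{n}.png",z)
E
python3 fit.py
```

```text
[ 4.92565373e+02 -2.57410126e+02 -1.87277908e-01] [[-0.4, 0.9], [-0.3, 2.2], [0.3, 0.6], [1.2, -2.3], [-1.3, -0.7], [-0.7, -2.5], [1.2, -1.8]]
```

View pics/fitt.png

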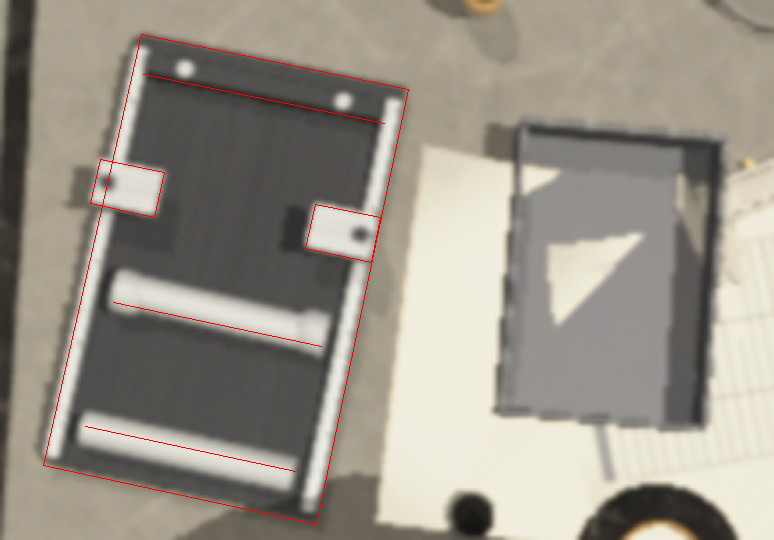

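View pics/fits.png

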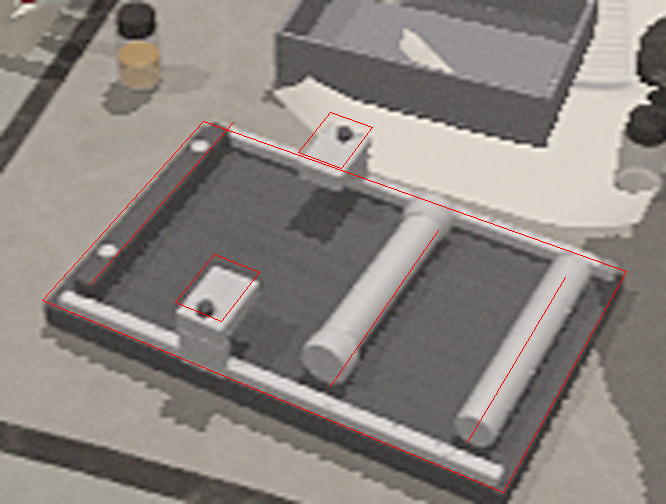

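```bash
python3 - <<'E'
from fit import *
q=[onz(ct,T(*u),38)[:2] for u in((520,121),(725,133),(706,429),(497,411))];q=np.array(q)
print(q.round(1).tolist(),q.mean(0));d=q-np.roll(q,-1,0);print(np.hypot(*d.T),np.degrees(np.arctan2(d[:,1],d[:,0])))
p=[492.5,-257.5,-.187]
for n,u in(("burr",((122,292),(318,333))),("plain",((88,430),(290,473)))):
    for v in u:
        w=onz(ct,T(*v),27 if n=="burr" else 25)[:2]-p[:2];c,s=np.cos(p[2]),np.sin(p[2]);print(n,c*w[0]+s*w[1],-s*w[0]+c*w[1])
print(W(p,[(-33,0,0),(6,0,0),(-104,0,0),(85,0,0)]))
s=ctrl.read_state();Rt=R.from_euler("xyz",s["tool_rot"]).as_matrix();print(Rt)
E
```

```text
[[574.6, -417.8], [569.9, -530.6], [407.1, -520.2], [414.4, -407.0]] [ 491.52328206 -468.88219712]
[112.9698545  163.12292434 113.4453015  160.50692076] [ 87.64014445  -3.67463119 -93.68710009 176.14503331]
burr -26.95209873071164 54.63586109182865
burr -26.80748918211134 -56.83508300110265
plain -105.48399426146113 56.61522676054729
plain -105.36643350403614 -57.70748777102449
[[ 460.07530907 -251.36490278    0.        ]
 [ 498.39539835 -258.61547222    0.        ]
 [ 390.31309524 -238.16514817    0.        ]
 [ 576.01814331 -273.30252313    0.        ]]
[[ 4.32064178e-01 -9.01842861e-01 -5.51078631e-06]
 [-9.01842861e-01 -4.32064178e-01  1.57620703e-05]
 [-1.65959239e-05 -1.84036264e-06 -1.00000000e+00]]
```

```bash
cat > plan.py <<'E'
import sys,numpy as np
from scipy.spatial.transform import Rotation as R
# usage: plan(cur,[targets]) pose=(x,y,z,yaw) mm
G=(492.5,-257.5,-.187)
def g(x,y,z,dyaw=0):
    c,s=np.cos(G[2]),np.sin(G[2]);return (G[0]+c*x-s*y,G[1]+s*x+c*y,z,G[2]+dyaw)
def rot(yaw):return R.from_euler("xyz",[np.pi,0,yaw])
def plan(cur,ts):
    R0=rot(cur[3]);
    for t in ts:
        d=R0.inv().apply((np.array(t[:3])-cur[:3])/1000);v=(R0.inv()*rot(t[3])).as_rotvec()
        print([round(float(x),4) for x in d]+[0,0,round(float(v[2]),4)])
E
python3 - <<'E'
from plan import *
s=(280.882,-586.194,208.113,-1.124)
plan(s,[(380,-430,208,-.187),g(-28,0,140),g(-28,0,60)])
print(g(-28,0,60))
E
```

```text
[-0.098, -0.1569, 0.0001, 0, 0, -0.937]
[-0.2216, -0.3103, 0.0681, 0, 0, -0.937]
[-0.2216, -0.3103, 0.1481, 0, 0, -0.937]
(np.float64(464.98814102577546), np.float64(-252.29446296887826), 60, -0.187)
```

>>> move_arm([
  [[-0.022,-0.031,0,0,0,-0.1],[-0.044,-0.062,0,0,0,-0.2],[-0.066,-0.093,0.005,0,0,-0.3],[-0.089,-0.124,0.01,0,0,-0.4],[-0.111,-0.155,0.02,0,0,-0.5],[-0.133,-0.186,0.03,0,0,-0.6],[-0.155,-0.217,0.04,0,0,-0.7],[-0.177,-0.248,0.05,0,0,-0.8],[-0.2,-0.279,0.06,0,0,-0.9],[-0.2216,-0.3103,0.0681,0,0,-0.937],[-0.2216,-0.3103,0.0681,0,0,-0.937],[-0.2216,-0.3103,0.0681,0,0,-0.937]],
], jaw=0.45)

```text
clock: 2.75
eef_pos: [464.8, -253.0, 140.1]
tool_rot: [3.141, 0.0, -0.188]
force: [0.2, -0.6, 0.3]
width: 38.6
```

```bash
python3 - <<'E'
from fit import *
s=ctrl.read_state();im=get_image("wrist");c=cam(im,s)
print(s["eef_pos"],s["tool_rot"],s["width"],s["force"],s["qpos"])
z=im["color"].copy();p=[492.5,-257.5,-.187]
for l in [[(-130,78,15),(-130,-78,15),(120,-78,15),(120,78,15),(-130,78,15)],[(-33,-60,15),(-33,60,15)],[(95,-69,31),(95,69,31)]]+[[(15,k*42,37),(40,k*42,37)] for k in (1,-1)]:
    l=np.array(l,float); cv2.polylines(z,[proj(c,W(p,l)).astype(int)],False,(0,0,255),1)
cv2.imwrite("pics/w1.png",z)
cv2.imwrite("pics/s1.png",cv2.resize(get_image("side")["color"][150:350,140:390],None,fx=3,fy=3))
E
```

```text
[ 464.45493359 -253.73521498  140.24556319] [ 3.14073815e+00 -2.83648451e-04 -1.89461958e-01] 38.584818248433685 [ 0.41483445 -0.64920113 -0.77354606] [ 0.58746723  0.55472489 -0.20810235  1.92071413  0.17454733  0.68288831
  0.0844984 ]
```

View pics/w1.png

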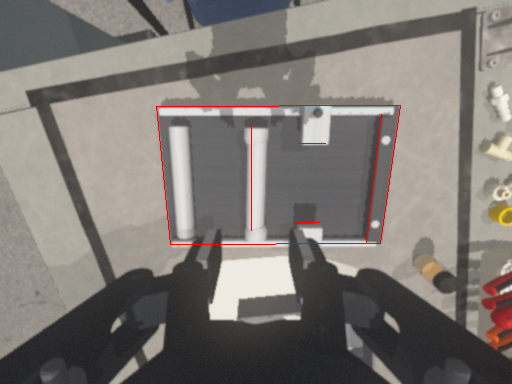

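View pics/s1.png

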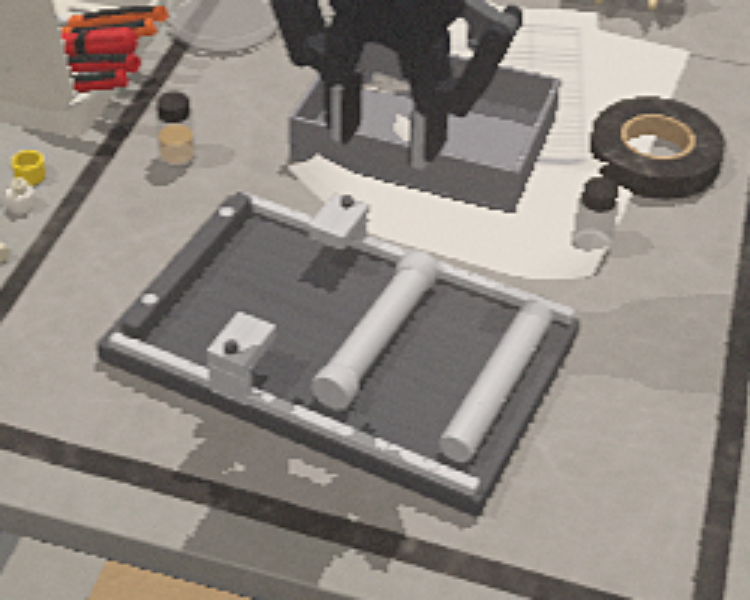

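>>> move_arm([
  [[0,0,0.025,0,0,0],[0,0,0.05,0,0,0],[0,0,0.075,0,0,0],[0,0,0.085,0,0,0],[0,0,0.095,0,0,0],[0,0,0.105,0,0,0],[0,0,0.115,0,0,0],[0,0,0.12,0,0,0],[0,0,0.12,0,0,0]],
])

```text
clock: 4.12
eef_pos: [464.8, -252.1, 19.7]
tool_rot: [-3.141, 0.001, -0.187]
force: [0.8, -0.5, 0.1]
width: 38.7
```

```bash
cat > look.py <<'E'
import sys
from h import *
k=sys.argv[1]
s=ctrl.read_state();im=get_image("wrist")
print(s["eef_pos"].round(1),s["tool_rot"].round(3),s["width"],s["force"].round(2),s["clock"])
a=cv2.resize(get_image("side")["color"][190:320,160:345],(740,520),interpolation=cv2.INTER_CUBIC)
cv2.imwrite(f"pics/s{k}.png",a);cv2.imwrite(f"pics/w{k}.png",im["color"])
E
python3 look.py 2
```

```text
[ 464.8 -252.1   19.7] [-3.141e+00  1.000e-03 -1.870e-01] 38.67626091203316 [ 0.83 -0.47  0.05] 4.125
```

View pics/s2.png

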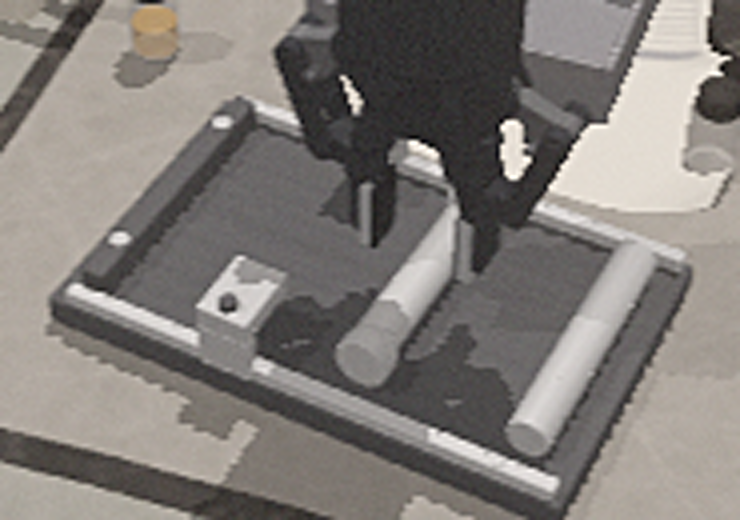

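View pics/w2.png

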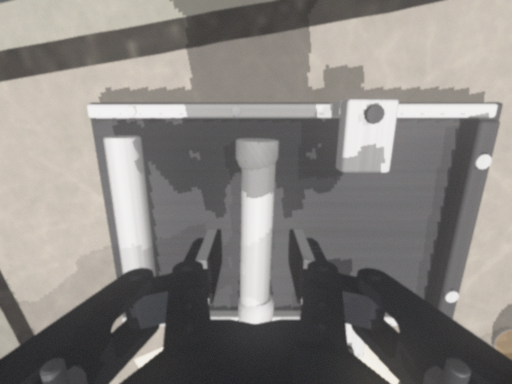

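>>> move_arm([
  [[0.003,0,0,0,0,0],[0.006,0,0,0,0,0],[0.009,0,0,0,0,0],[0.012,0,0,0,0,0],[0.015,0,0,0,0,0],[0.018,0,0,0,0,0],[0.021,0,0,0,0,0],[0.024,0,0,0,0,0],[0.027,0,0,0,0,0],[0.03,0,0,0,0,0],[0.033,0,0,0,0,0],[0.036,0,0,0,0,0],[0.036,0,0,0,0,0]],
])

```text
clock: 5.85
eef_pos: [500.7, -259.0, 20.0]
tool_rot: [-3.142, -0.0, -0.187]
force: [0.2, 1.5, 0.2]
width: 38.0
```

```bash
python3 look.py 3
```

```text
[ 500.7 -259.    20. ] [-3.142 -0.    -0.187] 38.021320735656474 [0.18 1.49 0.16] 5.85
```

View pics/w3.png

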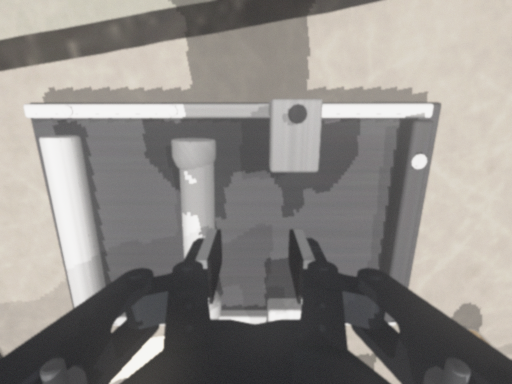

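View pics/s3.png

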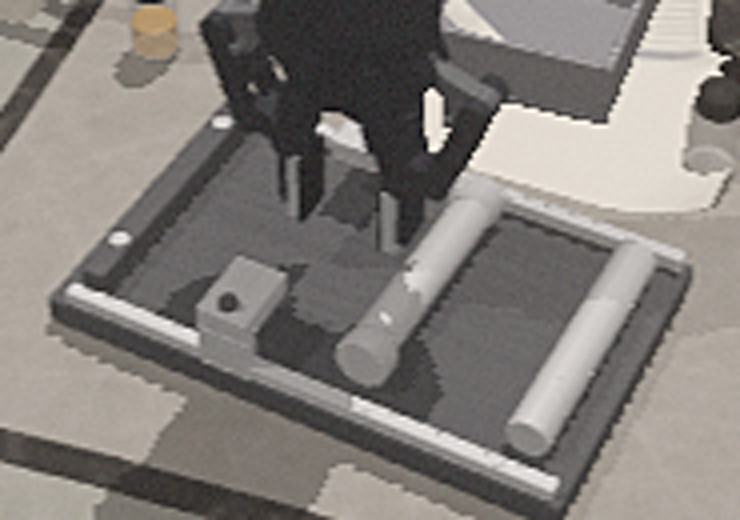

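```bash
python3 - <<'E'
from fit import *
p=np.array([492.5,-257.5,-.187]);
def loc(P):
    w=P[:2]-p[:2];c,s=np.cos(p[2]),np.sin(p[2]);return np.round([c*w[0]+s*w[1],-s*w[0]+c*w[1],P[2]],1)
s=ctrl.read_state();im=get_image("wrist");cw=cam(im,s)
for uv in((172,155),(216,155),(181,190),(214,190)): print(uv,loc(onz(cw,uv,27.5)))
# triangulate tip
def ray(c,uv):
    f,cx,cy,M,o=c;d=M@np.array([(uv[0]-cx)/f,-(uv[1]-cy)/f,-1]);return o,d/np.linalg.norm(d)
for uw,us in(((216,232),(395/4+160,250/4+190)),((296,232),(300/4+160,220/4+190))):
    o1,d1=ray(cw,uw);o2,d2=ray(cs,us)
    A=np.c_[d1,-d2];t=np.linalg.lstsq(A,o2-o1,rcond=None)[0];a=o1+t[0]*d1;b=o2+t[1]*d2;print(loc(a),loc(b),proj(cs,a))
# predicted TCP & finger locations in the side view
for dx in(-19,19):
  for z in(20,30,40): 
    P=s["eef_pos"]+np.array([np.cos(-.187)*dx,np.sin(-.187)*dx,0]);P[2]=z;print(dx,z,(proj(cs,P)[0]-[160,190])*4,proj(cw,P))
E
```

```text
(172, 155) [-42.1  47.8  27.5]
(216, 155) [-16.2  47.8  27.5]
(181, 190) [-38.4  26.5  27.5]
(214, 190) [-18.3  26.4  27.5]
[-16.3   3.9  39.3] [-17.1   2.8  39.9] [[258.04129407 252.98786979]]
[31.7  2.1 35.3] [31.5  2.  35.4] [[234.86137485 245.03331021]]
-19 20 [385.34950147 273.03382634] [[228.02507577 225.45499013]]
-19 30 [385.60093344 257.31787581] [[226.50667496 231.64266475]]
-19 40 [385.85606048 241.37096171] [[224.80663377 238.57054685]]
19 20 [311.49531537 244.85004113] [[285.23615971 225.44051216]]
19 30 [311.21245903 229.17446892] [[286.9468096  231.62812127]]
19 40 [310.92551048 213.27211116] [[288.86212423 238.55602533]]
```

>>> move_arm([
  [[0,0,-0.02,0,0,0],[-0.01,0,-0.05,0,0,0],[-0.036,0,-0.06,0,0,0],[-0.036,0,-0.06,0,0,0]],
])

```text
clock: 6.65
eef_pos: [463.4, -252.4, 80.8]
tool_rot: [3.141, 0.001, -0.188]
force: [0.3, -0.1, 0.3]
width: 38.5
```

```bash
cat > lk2.py <<'E'
import sys
from h import *
k=sys.argv[1]
s=ctrl.read_state();im=get_image("wrist");c=cam(get_image("side"))
sd=get_image("side")["color"]
print(s["eef_pos"].round(1),s["width"],s["force"].round(2))
q=proj(c,s["eef_pos"])[0].round().astype(int);print(q)
a=cv2.resize(sd[q[1]-50:q[1]+25,q[0]-50:q[0]+50],None,fx=6,fy=6,interpolation=cv2.INTER_CUBIC)
for dz in(0,5,10,15,20):
    P=s["eef_pos"]+np.array([0,0,dz]);u=(proj(c,P)[0]-q+[50,50])*6;cv2.circle(a,tuple(int(v) for v in u),2,(0,0,255),-1)
b=cv2.resize(im["color"][150:300,150:360],(630,450))
cv2.imwrite(f"pics/m{k}.png",a);cv2.imwrite(f"pics/mw{k}.png",b)
E
python3 lk2.py 1
```

```text
[ 463.4 -252.4   80.8] 38.46440754538699 [ 0.34 -0.14  0.35]
[266 237]
```

View pics/m1.png

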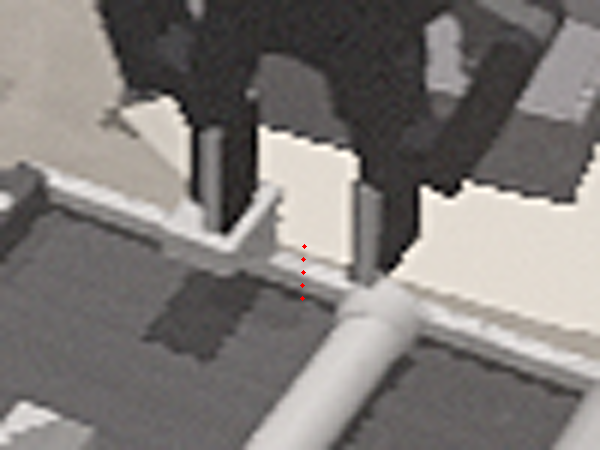

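>>> move_arm([
  [[0,0,0,0,0,0],[0,0,0,0,0,0],[0,0,0,0,0,0],[0,0,0,0,0,0]],
], jaw=0.24)

```text
clock: 7.3
eef_pos: [465.0, -252.2, 79.9]
tool_rot: [-3.142, 0.0, -0.187]
force: [-0.3, -0.6, 0.8]
width: 20.5
```

```bash
python3 lk2.py 2
```

```text
[ 465.  -252.2   79.9] 20.541068330295822 [-0.32 -0.65  0.76]
[265 237]
```

View pics/m2.png

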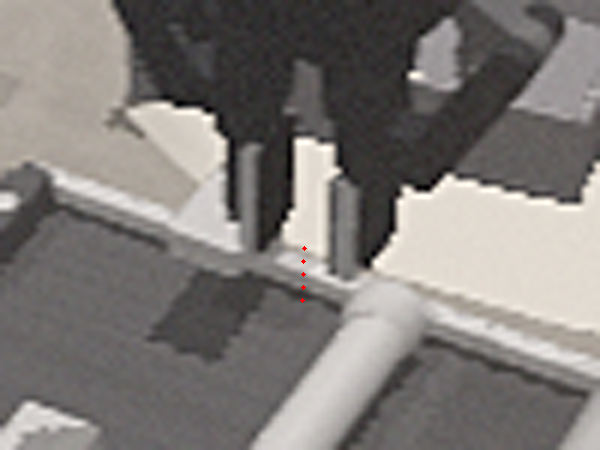

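>>> move_arm([
  [[0,0,0,0,0,0],[0,0,0,0,0,0],[0,0,0,0,0,0],[0,0,0,0,0,0]],
], jaw=0)

```text
clock: 7.95
eef_pos: [465.0, -252.3, 80.0]
tool_rot: [-3.142, -0.0, -0.187]
force: [0.6, -0.2, -1.0]
width: -0.4
```

```bash
python3 lk2.py 3
```

```text
[ 465.  -252.3   80. ] -0.37831073961718614 [ 0.64 -0.19 -1.01]
[265 237]
```

View pics/m3.png

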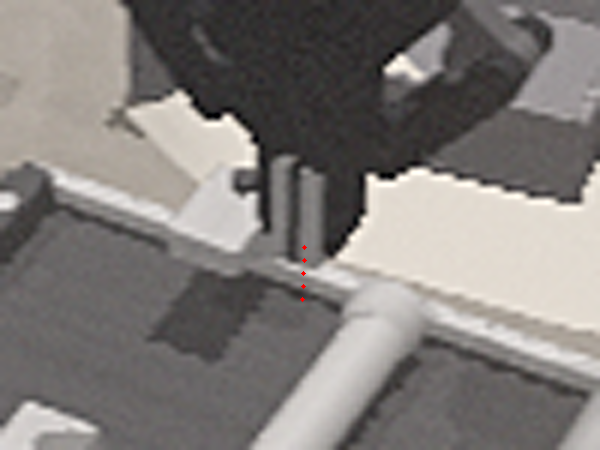

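>>> move_arm([
  [[0,0,0,0,0,0],[0,0,0.01,0,0,0],[0,0,0.03,0,0,0],[0,0,0.045,0,0,0],[0,0,0.055,0,0,0],[0,0,0.062,0,0,0],[0,0,0.067,0,0,0],[0,0,0.07,0,0,0],[0,0,0.072,0,0,0],[0,0,0.072,0,0,0]],
], jaw=0.42)

```text
clock: 9.35
eef_pos: [465.1, -252.3, 8.1]
tool_rot: [3.142, -0.0, -0.187]
force: [0.9, -0.8, 0.8]
width: 35.5
```

```bash
python3 lk2.py 4;python3 look.py 4
```

```text
[ 465.1 -252.3    8.1] 35.49817281142038 [ 0.88 -0.79  0.85]
[265 266]
[ 465.1 -252.4    8.2] [ 3.141 -0.    -0.187] 36.09315481497218 [0.78 0.94 0.05] 9.5
```

View pics/m4.png

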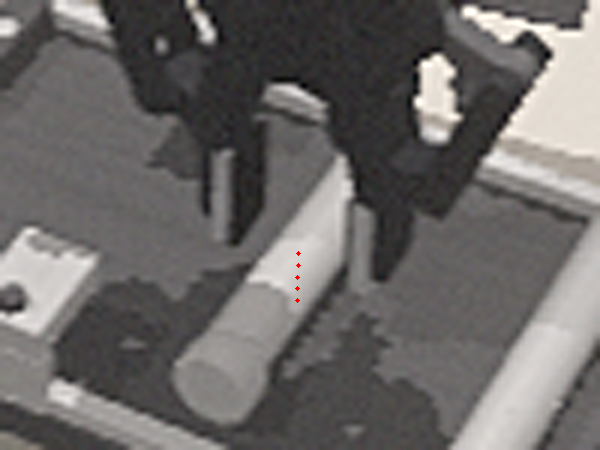

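View pics/w4.png

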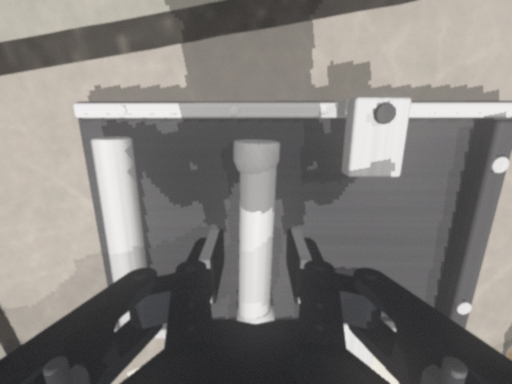

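>>> move_arm([
  [[0.003,0,0,0,0,0],[0.006,0,0,0,0,0],[0.008,0,0,0,0,0],[0.01,0,0,0,0,0],[0.012,0,0,0,0,0],[0.015,0,0,0,0,0],[0.018,0,0,0,0,0],[0.02,0,0,0,0,0],[0.02,0,0,0,0,0]],
])

```text
clock: 10.72
eef_pos: [482.2, -255.7, 9.3]
tool_rot: [3.141, 0.005, -0.188]
force: [-6.1, 2.5, 16.6]
width: 36.0
```

```bash
python3 look.py 5
```

```text
[ 482.2 -255.7    9.3] [ 3.141  0.005 -0.188] 35.970289710414434 [-6.11  2.55 16.6 ] 10.725
```

View pics/w5.png

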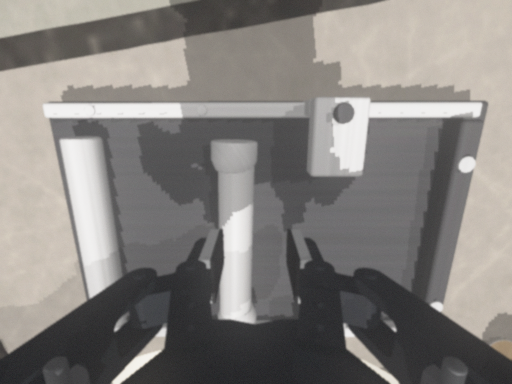

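>>> move_arm([
  [[-0.004,0,0,0,0,0],[-0.01,0,0,0,0,0],[-0.014,0,0,0,0,0],[-0.014,0,0,0,0,0]],
])

```text
clock: 11.32
eef_pos: [470.6, -253.4, 7.8]
tool_rot: [-3.141, 0.0, -0.187]
force: [0.2, -0.1, 0.5]
width: 36.0
```

```bash
python3 - <<'E'
from fit import *
p=np.array([492.5,-257.5,-.187]);
def loc(P):
    w=P[:2]-p[:2];c,s=np.cos(p[2]),np.sin(p[2]);return np.round([c*w[0]+s*w[1],-s*w[0]+c*w[1],P[2]],1)
s=dict(eef_pos=np.array([482.2,-255.7,9.3]),tool_rot=[3.141,.005,-.188]);s2=ctrl.read_state()
im=get_image("wrist");cv2.imwrite("pics/w6.png",im["color"]);cw=cam(im,s)
print(s2["eef_pos"],s2["force"],s2["width"])
for uv in((211,155),(258,155),(217,190),(254,190)): print(uv,loc(onz(cw,uv,27.5)))
for dx in(-18,18):
  for z in(10,22,30,38): 
    P=s["eef_pos"]+np.array([np.cos(-.187)*dx,np.sin(-.187)*dx,0]);P[2]=z;print(dx,z,proj(cw,P))
E
```

```text
[ 471.2088646  -253.43300913    7.8962342 ] [-0.8077762   0.40174228 -0.5496116 ] 35.86339750266872
(211, 155) [-35.6  49.2  27.5]
(258, 155) [-9.7 49.2 27.5]
(217, 190) [-33.1  29.2  27.5]
(254, 190) [-12.   29.2  27.5]
-18 10 [[229.43920141 225.85138893]]
-18 22 [[227.59292311 233.42603946]]
-18 30 [[226.21430199 239.08205198]]
-18 38 [[224.69659435 245.30868906]]
18 10 [[283.85007197 225.89512115]]
18 22 [[285.74578227 233.48169223]]
18 30 [[287.16150148 239.14735454]]
18 38 [[288.72023498 245.38535536]]
```

```bash
python3 -c "
import cv2
a=cv2.imread('pics/w5.png')[130:330,140:360];cv2.imwrite('pics/w5z.png',cv2.resize(a,None,fx=3,fy=3,interpolation=cv2.INTER_CUBIC))"
```

```text
(no output)
```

View pics/w5z.png

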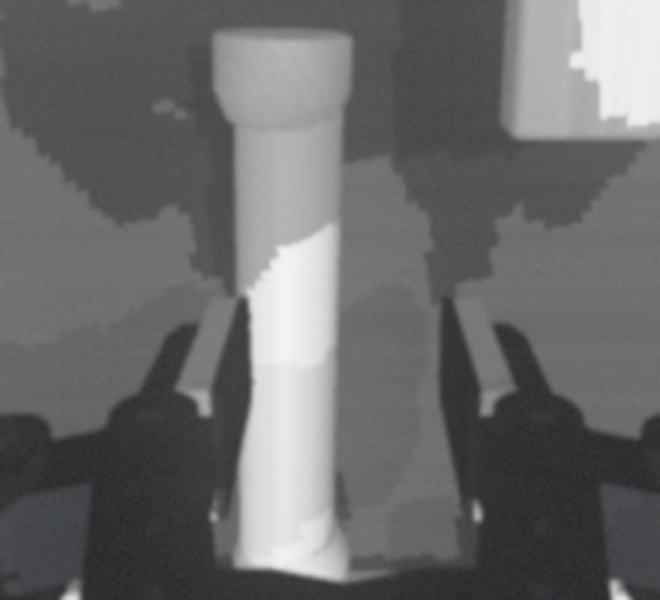

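View pics/w6.png

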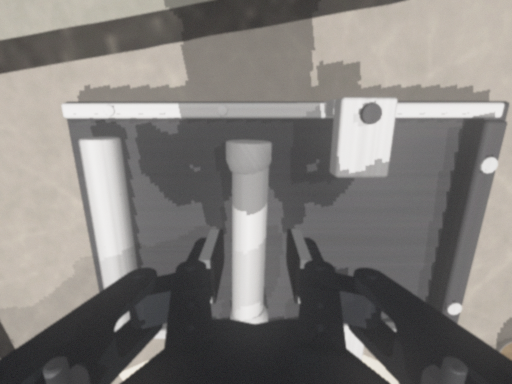

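View pics/s5.png

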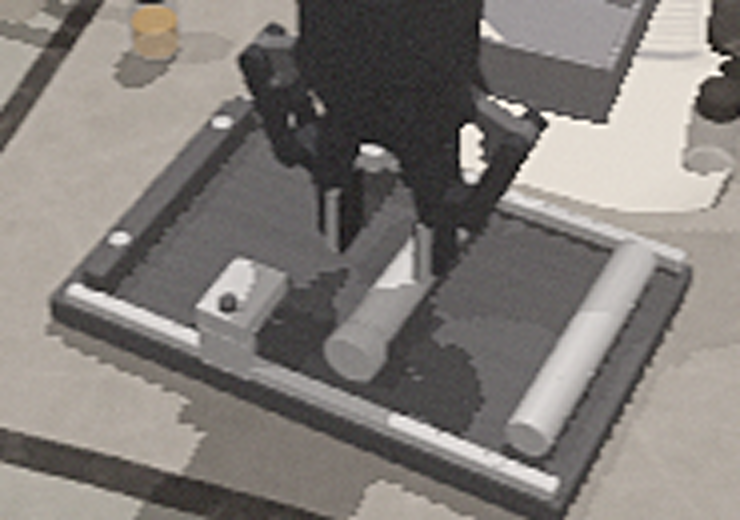

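>>> move_arm([
  [[-0.002,0,0,0,0,0],[-0.004,0,0.002,0,0,0],[-0.004,0,0.005,0,0,0],[-0.004,0,0.008,0,0,0],[-0.004,0,0.01,0,0,0],[-0.004,0,0.01,0,0,0]],
])

```text
clock: 12.28
eef_pos: [466.8, -252.6, -2.2]
tool_rot: [-3.141, 0.0, -0.187]
force: [-0.6, -0.4, -0.2]
width: 35.9
```

```bash
python3 lk2.py 7;python3 look.py 7
```

```text
[ 466.8 -252.6   -2.2] 35.89524398826149 [-0.62 -0.36 -0.2 ]
[263 270]
[ 467.1 -252.7   -1.9] [-3.142 -0.    -0.187] 35.70999381971464 [ 0.18  1.03 -0.16] 12.425
```

View pics/m7.png

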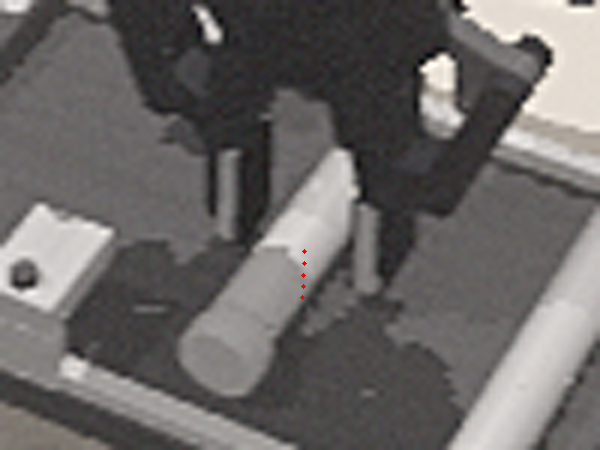

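View pics/mw7.png

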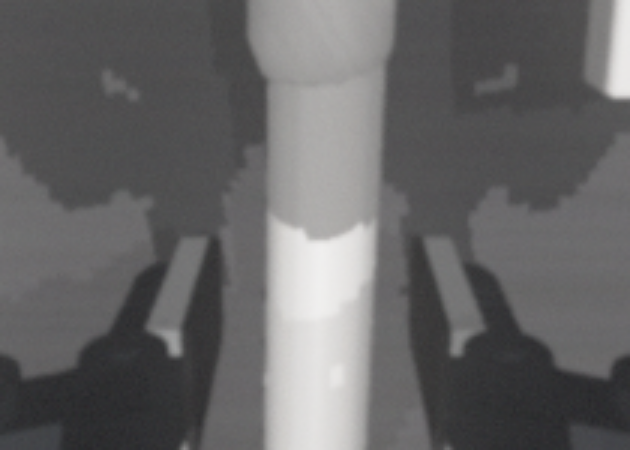

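>>> move_arm([
  [[0.003,0,0.001,0,0,0],[0.006,0,0.002,0,0,0],[0.008,0,0.002,0,0,0],[0.01,0,0.002,0,0,0],[0.012,0,0.002,0,0,0],[0.014,0,0.002,0,0,0],[0.016,0,0.002,0,0,0],[0.016,0,0.002,0,0,0]],
])

```text
clock: 13.52
eef_pos: [483.0, -255.7, -3.9]
tool_rot: [3.142, -0.001, -0.187]
force: [-0.9, -0.5, 0.3]
width: 35.5
```

```bash
python3 look.py 8
```

```text
[ 483.  -255.7   -3.9] [ 3.142e+00 -1.000e-03 -1.870e-01] 35.494768978453926 [-0.86 -0.48  0.26] 13.525
```

View pics/w8.png

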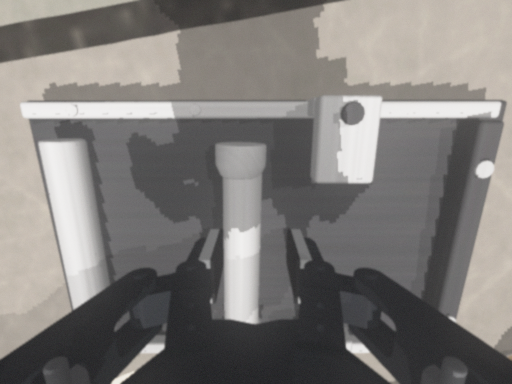

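>>> move_arm([
  [[0.002,0,0,0,0,0],[0.004,0,0,0,0,0],[0.006,0,0,0,0,0],[0.008,0,0,0,0,0],[0.01,0,0,0,0,0],[0.012,0,0,0,0,0],[0.014,0,0,0,0,0],[0.016,0,0,0,0,0],[0.017,0,0,0,0,0]],
])

```text
clock: 14.75
eef_pos: [499.6, -258.8, -4.0]
tool_rot: [-3.142, -0.0, -0.187]
force: [-0.9, -0.9, 0.0]
width: 35.8
```

```bash
python3 look.py 9
```

```text
[ 499.6 -258.8   -4. ] [-3.142 -0.    -0.187] 35.76226228404603 [-0.94 -0.87  0.01] 14.75
```

View pics/w9.png

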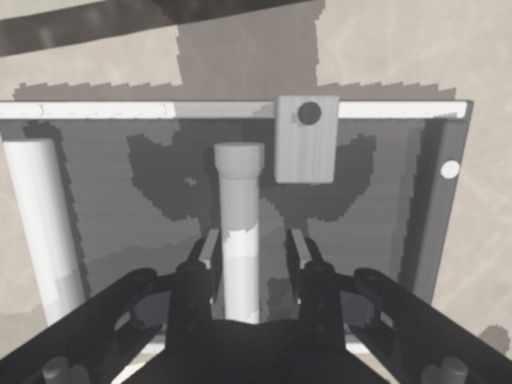

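>>> move_arm([
  [[0.001,0,0,0,0,0],[0.002,0,0,0,0,0],[0.003,0,0,0,0,0],[0.004,0,0,0,0,0],[0.005,0,0,0,0,0],[0.005,0,0,0,0,0]],
])

```text
clock: 15.6
eef_pos: [504.5, -259.7, -4.0]
tool_rot: [-3.142, -0.0, -0.187]
force: [-1.2, 0.6, -0.9]
width: 35.8
```

>>> move_arm([
  [[0.001,0,0,0,0,0],[0.002,0,0,0,0,0],[0.002,0,0,0,0,0]],
])

```text
clock: 15.98
eef_pos: [506.5, -260.1, -4.0]
tool_rot: [3.142, -0.0, -0.187]
force: [0.9, 0.0, 0.6]
width: 36.1
```

```bash
python3 look.py 10
```

```text
[ 506.5 -260.1   -4. ] [ 3.142 -0.    -0.187] 36.10924035676666 [0.94 0.04 0.63] 15.975
```

View pics/w10.png

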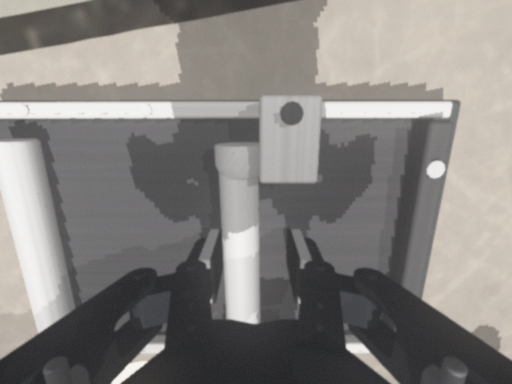

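>>> move_arm([
  [[0.0005,0,0,0,0,0],[0.001,0,0,0,0,0],[0.001,0,0,0,0,0]],
])

```text
clock: 16.45
eef_pos: [507.3, -260.3, -4.0]
tool_rot: [-3.142, -0.0, -0.187]
force: [-0.6, -0.1, 0.3]
width: 36.2
```

>>> move_arm([
  [[0.0005,0,0,0,0,0],[0.001,0,0,0,0,0],[0.001,0,0,0,0,0]],
])

```text
clock: 16.82
eef_pos: [508.0, -260.4, -4.0]
tool_rot: [-3.142, 0.0, -0.187]
force: [-0.6, 0.5, 1.3]
width: 36.1
```

>>> move_arm([
  [[0.0005,0,0,0,0,0],[0.001,0,0,0,0,0],[0.001,0,0,0,0,0]],
])

```text
clock: 17.2
eef_pos: [508.3, -260.5, -4.1]
tool_rot: [-3.142, 0.002, -0.187]
force: [-3.2, 0.5, 1.4]
width: 35.7
```

>>> move_arm([
  [[0.0005,0,0,0,0,0],[0.001,0,0,0,0,0],[0.001,0,0,0,0,0]],
])

```text
clock: 17.58
eef_pos: [508.6, -260.6, -4.2]
tool_rot: [-3.142, 0.003, -0.187]
force: [-6.0, 1.4, 3.9]
width: 36.2
```

>>> move_arm([
  [[-0.003,0,0,0,0,0],[-0.007,0,0,0,0,0],[-0.012,0,0,0,0,0],[-0.017,0,0,0,0,0],[-0.02,0,0,0,0,0],[-0.023,0,0,0,0,0],[-0.027,0,0,0,0,0],[-0.031,0,0,0,0,0],[-0.035,0,0,0,0,0],[-0.039,0,0,0,0,0],[-0.043,0,0,0,0,0],[-0.047,0,0,0,0,0],[-0.05,0,0,0,0,0],[-0.048,0,0,0,0,0],[-0.045,0,-0.001,0,0,0],[-0.042,0,-0.001,0,0,0],[-0.042,0,-0.001,0,0,0]],
])

```text
clock: 19.7
eef_pos: [469.5, -253.1, -2.9]
tool_rot: [3.142, -0.001, -0.187]
force: [-0.6, -0.5, 0.1]
width: 36.3
```

```bash
python3 look.py 11
```

```text
[ 469.5 -253.1   -2.9] [ 3.142e+00 -1.000e-03 -1.870e-01] 36.34897716232025 [-0.56 -0.54  0.1 ] 19.7
```

View pics/w11.png

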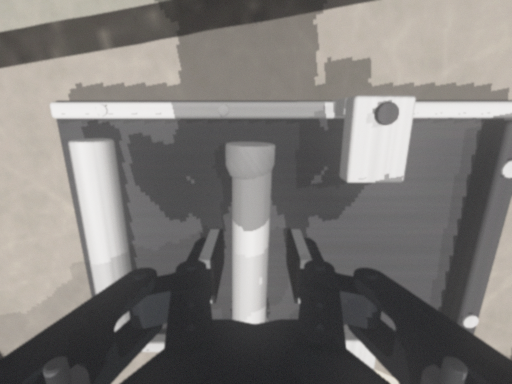

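>>> move_arm([
  [[-0.001,0,0,0,0,0],[-0.001,0,0,0,0,0],[-0.001,0,0,0,0,0],[-0.001,0,0,0,0,0],[-0.001,0,0,0,0,0]],
], jaw=0)

```text
clock: 20.42
eef_pos: [467.5, -252.7, -2.9]
tool_rot: [-3.142, 0.001, -0.187]
force: [-2.4, 1.0, 5.1]
width: 17.6
```

```bash
python3 lk2.py 12
```

```text
[ 467.5 -252.7   -2.9] 17.56368071573166 [-2.39  0.99  5.08]
[263 270]
```

View pics/m12.png

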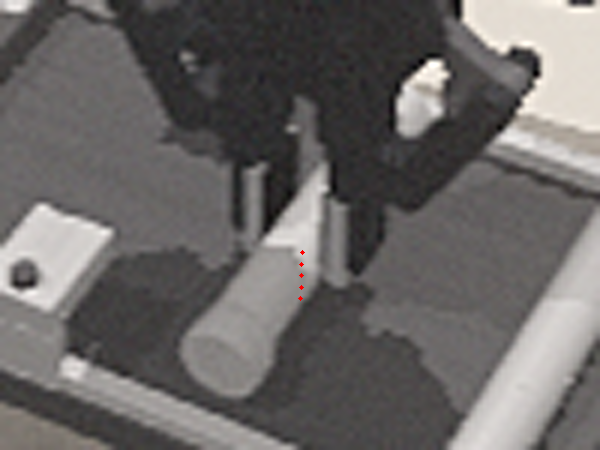

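View pics/mw12.png

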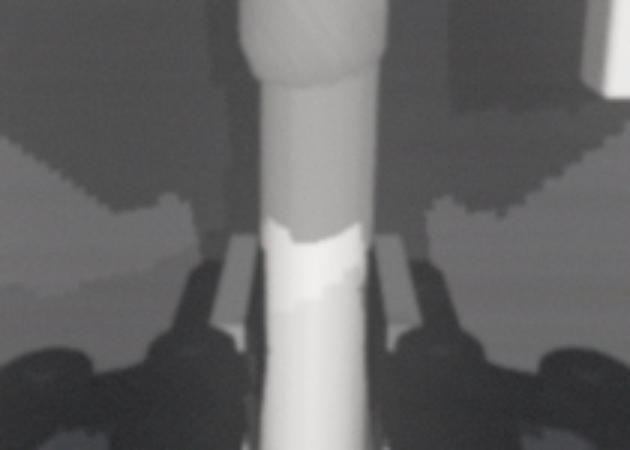

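>>> move_arm([
  [[0,0,0,0,0,0],[0,0,0,0,0,0],[0,0,0,0,0,0],[0,0,0.002,0,0,0],[0,0,0.004,0,0,0],[0,0,0.004,0,0,0]],
], jaw=0.4)

```text
clock: 21.32
eef_pos: [467.8, -252.8, -7.2]
tool_rot: [-3.141, 0.0, -0.187]
force: [1.0, 1.3, 0.1]
width: 34.3
```

>>> move_arm([
  [[0,0,0,0,0,0],[0,0,0,0,0,0],[0,0,0,0,0,0],[0,0,0,0,0,0],[0,0,0,0,0,0]],
], jaw=0)

```text
clock: 21.95
eef_pos: [468.0, -252.9, -6.8]
tool_rot: [3.142, -0.0, -0.187]
force: [-0.6, 0.9, 3.3]
width: 17.2
```

>>> move_arm([
  [[0,0,-0.003,0,0,0],[0,0,-0.008,0,0,0],[0,0,-0.015,0,0,0],[0,0,-0.025,0,0,0],[0,0,-0.04,0,0,0],[0,0,-0.06,0,0,0],[0,0,-0.08,0,0,0],[0,0,-0.1,0,0,0],[0,0,-0.1,0,0,0]],
])

```text
clock: 23.08
eef_pos: [469.2, -253.5, 95.1]
tool_rot: [3.14, -0.004, -0.187]
force: [-0.0, -0.5, -2.2]
width: 17.9
```

```bash
python3 look.py 13
```

```text
[ 469.2 -253.5   95.1] [ 3.14  -0.004 -0.187] 17.876472338322095 [-0.03 -0.49 -2.22] 23.075
```

View pics/w13.png

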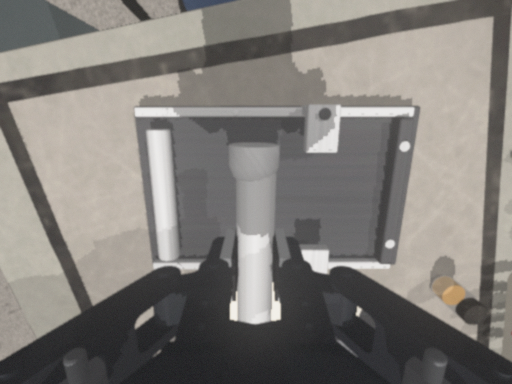

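View pics/s13.png

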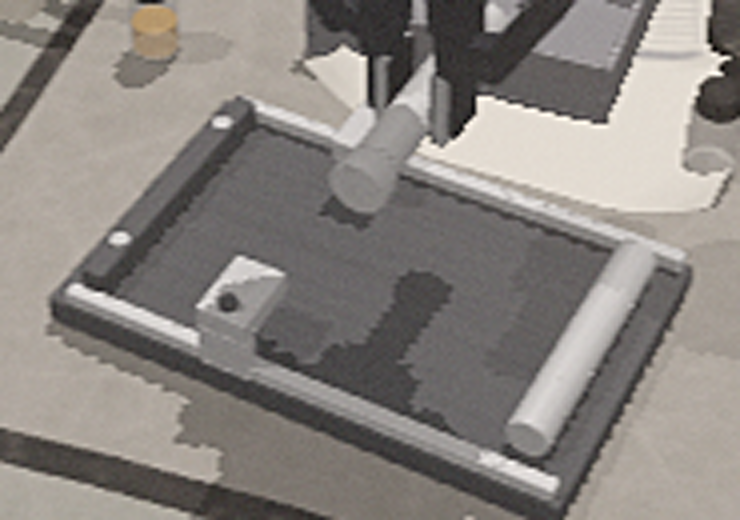

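```bash
python3 - <<'E'
from plan import *
c=(468,-252.9,93.1,-.187)
plan(c,[(468+23.5*t,-252.9-216*t,100,-.187-1.449*t) for t in np.arange(1,11)/10])
E
```

```text
[0.0063, 0.0208, -0.0069, 0, 0, 0.1449]
[0.0126, 0.0416, -0.0069, 0, 0, 0.2898]
[0.019, 0.0624, -0.0069, 0, 0, 0.4347]
[0.0253, 0.0831, -0.0069, 0, 0, 0.5796]
[0.0316, 0.1039, -0.0069, 0, 0, 0.7245]
[0.0379, 0.1247, -0.0069, 0, 0, 0.8694]
[0.0443, 0.1455, -0.0069, 0, 0, 1.0143]
[0.0506, 0.1663, -0.0069, 0, 0, 1.1592]
[0.0569, 0.1871, -0.0069, 0, 0, 1.3041]
[0.0632, 0.2079, -0.0069, 0, 0, 1.449]
```

>>> move_arm([
  [[0.0063,0.0208,-0.007,0,0,0.145],[0.0126,0.0416,-0.007,0,0,0.29],[0.019,0.0624,-0.007,0,0,0.435],[0.0253,0.0831,-0.007,0,0,0.58],[0.0316,0.1039,-0.007,0,0,0.725],[0.0379,0.1247,-0.007,0,0,0.87],[0.0443,0.1455,-0.007,0,0,1.015],[0.0506,0.1663,-0.007,0,0,1.16],[0.0569,0.1871,-0.007,0,0,1.304],[0.0632,0.2079,-0.007,0,0,1.449],[0.0632,0.2079,-0.007,0,0,1.449],[0.0632,0.2079,-0.007,0,0,1.449]],
])

```text
clock: 24.68
eef_pos: [491.0, -467.1, 98.8]
tool_rot: [3.14, 0.003, -1.634]
force: [0.6, 0.5, -2.7]
width: 18.1
```

```bash
python3 look.py 14; python3 -c "
from h import *
im=get_image('top')['color'];cv2.imwrite('pics/t14.png',cv2.resize(im[110:270,250:450],None,fx=3.6,fy=3.6))"
```

```text
[ 491.  -467.1   98.8] [ 3.140e+00  3.000e-03 -1.634e+00] 18.055855382200818 [ 0.65  0.49 -2.71] 24.675
```

View pics/w14.png

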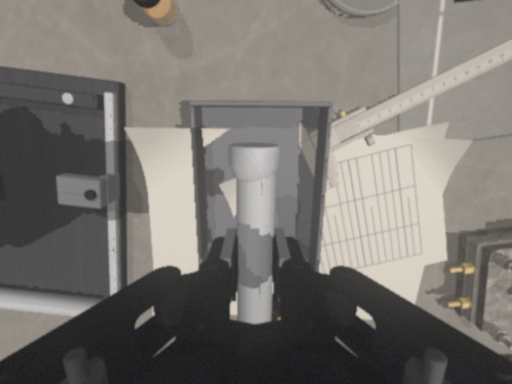

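View pics/t14.png

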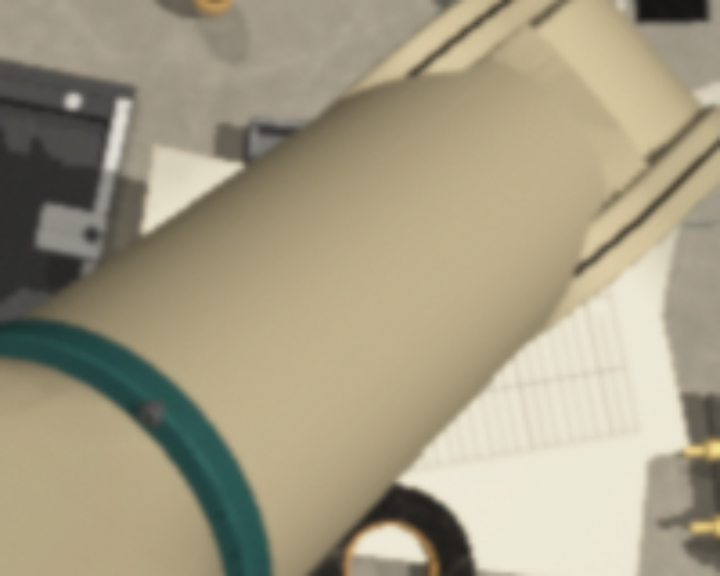

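>>> move_arm([
  [[0,0,0.02,0,0,0],[0,0,0.04,0,0,0],[0,0,0.06,0,0,0],[0,0,0.075,0,0,0],[0,0,0.09,0,0,0],[0,0,0.1,0,0,0],[0,0,0.106,0,0,0],[0,0,0.11,0,0,0],[0,0,0.113,0,0,0],[0,0,0.114,0,0,0],[0,0,0.114,0,0,0]],
])

```text
clock: 26.2
eef_pos: [491.5, -469.0, -13.7]
tool_rot: [-3.141, -0.0, -1.636]
force: [0.0, 0.6, -3.1]
width: 17.7
```

```bash
python3 look.py 15; python3 -c "
from h import *
im=get_image('side')['color'];cv2.imwrite('pics/t15.png',cv2.resize(im[130:250,210:400],None,fx=4,fy=4))"
```

```text
[ 491.5 -469.   -13.7] [-3.141 -0.    -1.636] 17.729926429693897 [ 0.01  0.56 -3.15] 26.2
```

View pics/t15.png

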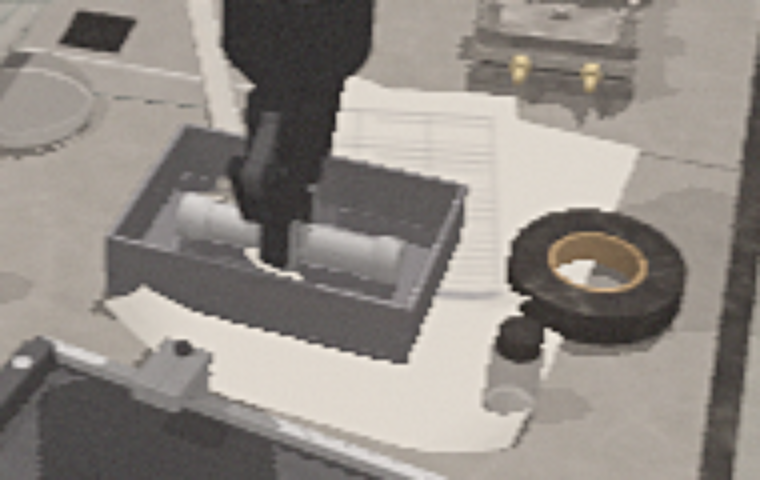

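View pics/w15.png

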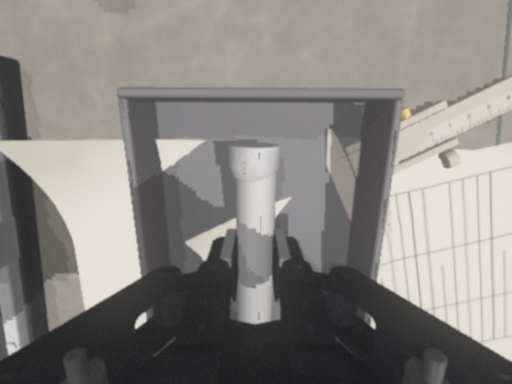

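>>> move_arm([
  [[0,0,0.001,0,0,0],[0,0,0.002,0,0,0],[0,0,0.003,0,0,0],[0,0,0.004,0,0,0],[0,0,0.004,0,0,0]],
])

```text
clock: 26.98
eef_pos: [491.4, -468.9, -17.7]
tool_rot: [-3.142, 0.0, -1.636]
force: [-0.3, 0.8, 0.4]
width: 17.9
```

Touching the floor. Release and rise.

>>> move_arm([
  [[0,0,0,0,0,0],[0,0,0,0,0,0],[0,0,0,0,0,0],[0,0,-0.01,0,0,0],[0,0,-0.03,0,0,0],[0,0,-0.06,0,0,0],[0,0,-0.1,0,0,0],[0,0,-0.14,0,0,0],[0,0,-0.14,0,0,0]],
], jaw=0.42)

```text
clock: 28.1
eef_pos: [493.7, -471.4, 127.8]
tool_rot: [-3.134, -0.006, -1.636]
force: [-0.1, -0.8, -0.7]
width: 36.1
```

```bash
python3 look.py 16
```

```text
[ 493.7 -471.4  127.8] [-3.134 -0.006 -1.636] 36.06967583472078 [-0.06 -0.75 -0.66] 28.1
```

View pics/w16.png

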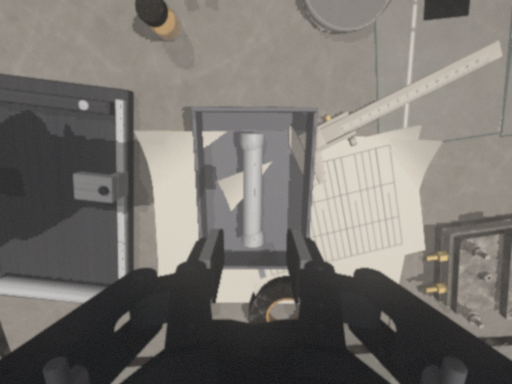

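```bash
python3 - <<'E'
from plan import *
c=(491.5,-469,122,-1.636)
e=g(-137,0,110,-np.pi/2);print(e)
plan(c,[tuple(np.array(c)+(np.array(e)-np.array(c))*t) for t in (1/6,2/6,.5,4/6,5/6,1)])
from h import ctrl;s=ctrl.read_state();print(s["qpos"])
E
```

```text
(np.float64(357.88840430468696), np.float64(-232.0300509548687), 110, -1.7577963267948966)
[-0.038, 0.0248, 0.002, 0, 0, 0.0203]
[-0.0759, 0.0496, 0.004, 0, 0, 0.0406]
[-0.1139, 0.0744, 0.006, 0, 0, 0.0609]
[-0.1518, 0.0992, 0.008, 0, 0, 0.0812]
[-0.1898, 0.124, 0.01, 0, 0, 0.1015]
[-0.2278, 0.1488, 0.012, 0, 0, 0.1218]
[ 0.60556324  0.76942394  0.20597225  1.51133028 -0.18631569  0.8781415
 -0.76187699]
```

>>> move_arm([
  [[-0.029,0.019,0,0,0,0.015],[-0.057,0.037,0,0,0,0.03],[-0.085,0.056,0,0,0,0.045],[-0.114,0.0744,0.004,0,0,0.061],[-0.142,0.093,0.006,0,0,0.076],[-0.17,0.111,0.008,0,0,0.091],[-0.199,0.13,0.01,0,0,0.106],[-0.2278,0.1488,0.012,0,0,0.122],[-0.2278,0.1488,0.012,0,0,0.122],[-0.2278,0.1488,0.012,0,0,0.122]],
], jaw=0.12)

```text
clock: 29.45
eef_pos: [358.2, -232.4, 109.9]
tool_rot: [-3.141, -0.001, -1.758]
force: [0.6, -1.3, 0.1]
width: 9.9
```

```bash
python3 look.py 17;python3 -c "
from h import *
print(ctrl.read_state()['qpos'])"
```

```text
[ 358.2 -232.4  109.9] [-3.141e+00 -1.000e-03 -1.758e+00] 9.883596179738602 [ 0.6  -1.29  0.09] 29.45
[ 0.34814408  0.50303981  0.22736524  2.2160474  -0.25432603  0.44502478
 -0.98016803]
```

View pics/w17.png

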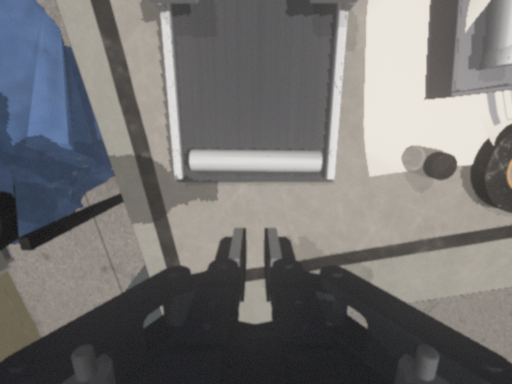

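View pics/s17.png

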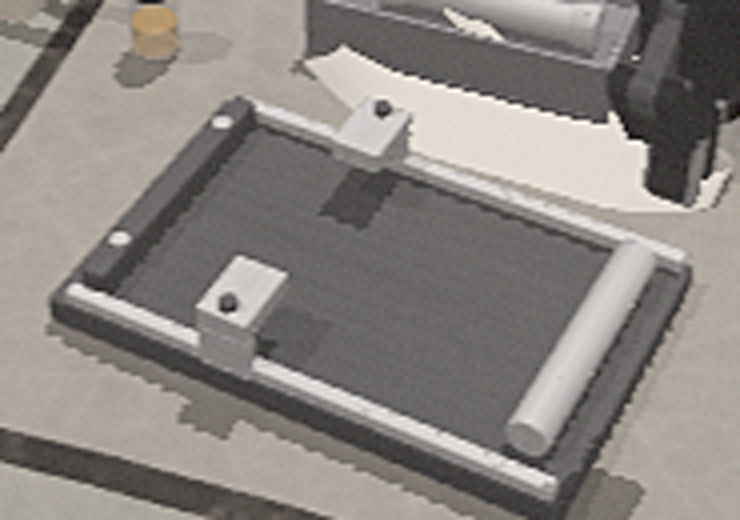

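>>> move_arm([
  [[0,0,0.02,0,0,0],[0,0,0.04,0,0,0],[0,0,0.06,0,0,0],[0,0,0.08,0,0,0],[0,0,0.095,0,0,0],[0,0,0.105,0,0,0],[0,0,0.111,0,0,0],[0,0,0.115,0,0,0],[0,0,0.115,0,0,0]],
])

```text
clock: 30.68
eef_pos: [358.0, -232.6, -5.5]
tool_rot: [3.142, -0.0, -1.759]
force: [-0.2, -0.1, -0.4]
width: 10.0
```

```bash
python3 look.py 18;python3 -c "
from h import *
print(ctrl.read_state()['qpos'])"
```

```text
[ 358.  -232.6   -5.5] [ 3.142 -0.    -1.759] 10.003634046973776 [-0.22 -0.13 -0.37] 30.675
[ 0.30858637  0.77330291  0.29913703  2.27921842 -1.08460114  0.23482758
 -0.15965589]
```

View pics/w18.png

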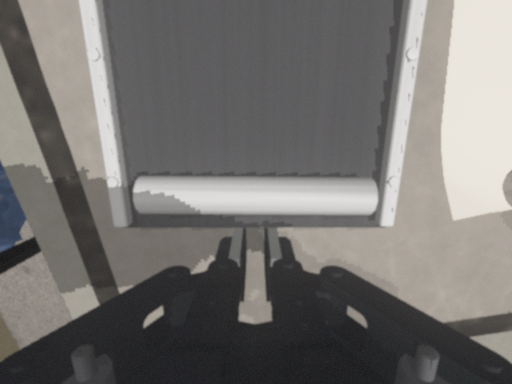

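View pics/s18.png

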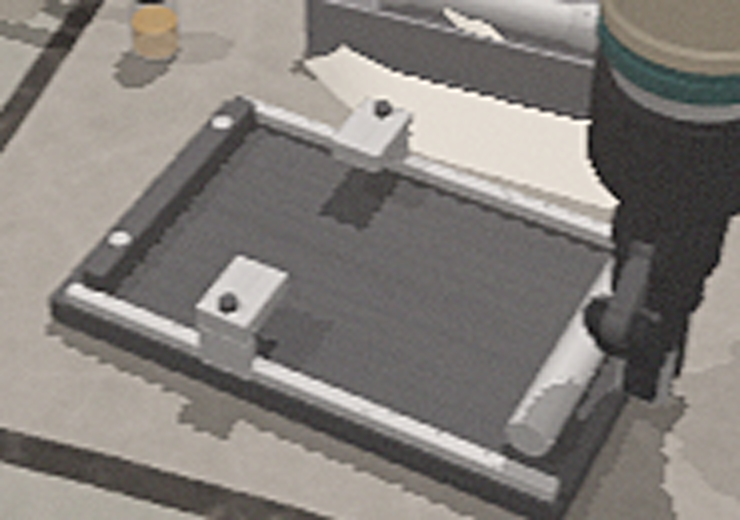

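>>> move_arm([
  [[0,-0.002,0,0,0,0],[0,-0.004,0,0,0,0],[0,-0.006,0,0,0,0],[0,-0.008,0,0,0,0],[0,-0.01,0,0,0,0],[0,-0.012,0,0,0,0],[0,-0.014,0,0,0,0],[0,-0.017,0,0,0,0],[0,-0.02,0,0,0,0],[0,-0.02,0,0,0,0]],
])

```text
clock: 32.02
eef_pos: [378.1, -235.7, -5.0]
tool_rot: [-3.141, -0.0, -1.757]
force: [0.3, 0.5, -0.3]
width: 10.2
```

```bash
python3 look.py 19;python3 -c "
from h import *
print(ctrl.read_state()['qpos'])"
```

```text
[ 378.1 -235.7   -5. ] [-3.141 -0.    -1.757] 10.165170298882154 [ 0.34  0.5  -0.33] 32.025
[ 0.25126892  0.79089799  0.36468836  2.23239097 -1.04733322  0.29719044
 -0.21656295]
```

View pics/w19.png

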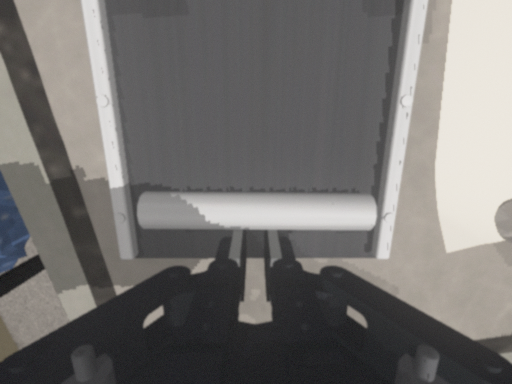

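>>> move_arm([
  [[0,-0.003,0,0,0,0],[0,-0.006,0,0,0,0],[0,-0.01,0,0,0,0],[0,-0.014,0,0,0,0],[0,-0.018,0,0,0,0],[0,-0.022,0,0,0,0],[0,-0.026,0,0,0,0],[0,-0.03,0,0,0,0],[0,-0.034,0,0,0,0],[0,-0.038,0,0,0,0],[0,-0.042,0,0,0,0],[0,-0.046,0,0,0,0],[0,-0.05,0,0,0,0],[0,-0.054,0,0,0,0],[0,-0.057,0,0,0,0],[0,-0.06,0,0,0,0],[0,-0.06,0,0,0,0]],
])

```text
clock: 34.25
eef_pos: [436.9, -246.8, -5.0]
tool_rot: [-3.141, -0.0, -1.758]
force: [0.9, -1.0, -0.4]
width: 9.9
```

```bash
python3 look.py 20;python3 -c "
from h import *
print(ctrl.read_state()['qpos'])"
```

```text
[ 436.9 -246.8   -5. ] [-3.141 -0.    -1.758] 9.90393680018372 [ 0.87 -1.05 -0.42] 34.25
[ 0.13938231  0.84726453  0.49432658  2.08555085 -0.9557104   0.45054074
 -0.37043287]
```

View pics/w20.png

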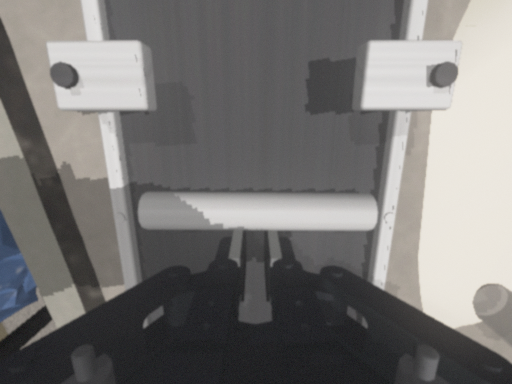

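View pics/s20.png

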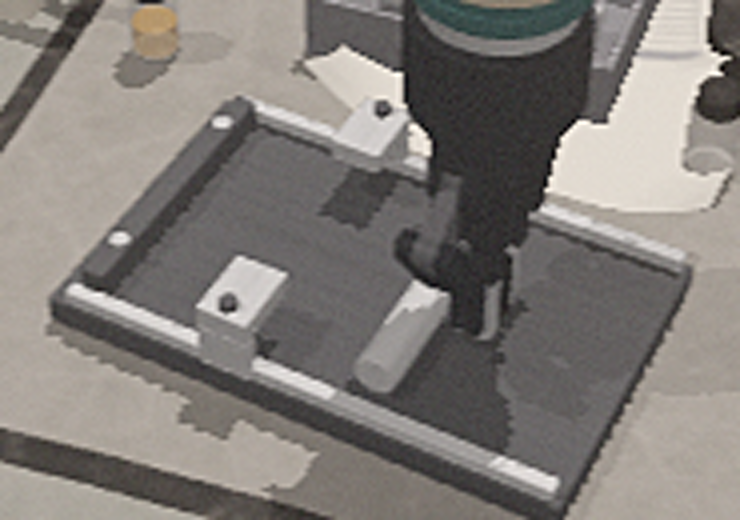

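```bash
python3 - <<'E'
from fit import *
p=np.array([492.5,-257.5,-.187]);
def loc(P):
    w=P[:2]-p[:2];c,s=np.cos(p[2]),np.sin(p[2]);return np.round([c*w[0]+s*w[1],-s*w[0]+c*w[1],P[2]],1)
s=ctrl.read_state();cw=cam(get_image("wrist"),s)
def ray(c,uv):
    f,cx,cy,M,o=c;d=M@np.array([(uv[0]-cx)/f,-(uv[1]-cy)/f,-1]);return o,d/np.linalg.norm(d)
us=(410/4+160,245/4+190)
for uw in((178,272),(160,290),(150,318),(90,362)):
    o1,d1=ray(cw,uw);o2,d2=ray(cs,us)
    A=np.c_[d1,-d2];t=np.linalg.lstsq(A,o2-o1,rcond=None)[0];a=o1+t[0]*d1;b=o2+t[1]*d2;print(uw,loc(a),loc(b),np.linalg.norm(a-b))
# rod position
for uv in((138,211),(378,211),(257,193),(257,230)): print(loc(onz(cw,uv,25)))
E
```

```text
(178, 272) [-41.   26.8  77.6] [-37.4  29.9  76.4] 4.821312302388103
(160, 290) [-44.   31.5  83.6] [-39.9  35.1  82.1] 5.659022405714328
(150, 318) [-49.5  32.9  90.4] [-42.2  39.8  87.3] 10.482594866252951
(90, 362) [-53.8  45.6 102.5] [-47.7  51.3 100. ] 8.661557990660766
[-36.9  62.3  25. ]
[-37.  -66.4  25. ]
[-26.9  -1.5  25. ]
[-48.   -1.5  25. ]
```

>>> move_arm([
  [[0,-0.003,0,0,0,0],[0,-0.006,0,0,0,0],[0,-0.01,0,0,0,0],[0,-0.014,0,0,0,0],[0,-0.018,0,0,0,0],[0,-0.022,0,0,0,0],[0,-0.026,0,0,0,0],[0,-0.029,0,0,0,0],[0,-0.032,0,0,0,0],[0,-0.034,0,0,0,0],[0,-0.036,0,0,0,0],[0,-0.038,0,0,0,0],[0,-0.04,0,0,0,0],[0,-0.04,0,0,0,0]],
])

```text
clock: 36.3
eef_pos: [476.1, -254.2, -5.0]
tool_rot: [-3.141, -0.0, -1.758]
force: [-0.2, -0.5, 0.0]
width: 10.2
```

```bash
python3 look.py 21
```

```text
[ 476.1 -254.2   -5. ] [-3.141 -0.    -1.758] 10.173839141899345 [-0.23 -0.54  0.01] 36.3
```

View pics/w21.png

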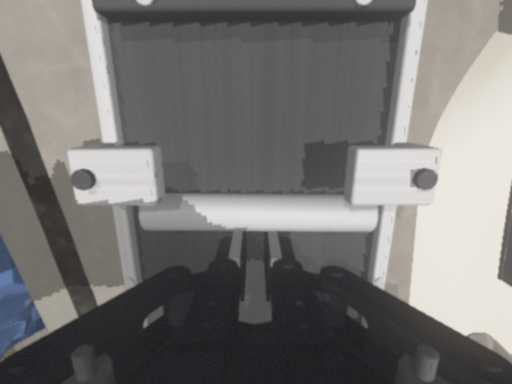

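>>> move_arm([
  [[0,-0.002,0,0,0,0],[0,-0.005,0,0,0,0],[0,-0.008,0,0,0,0],[0,-0.011,0,0,0,0],[0,-0.014,0,0,0,0],[0,-0.017,0,0,0,0],[0,-0.02,0,0,0,0],[0,-0.023,0,0,0,0],[0,-0.026,0,0,0,0],[0,-0.029,0,0,0,0],[0,-0.032,0,0,0,0],[0,-0.036,0,0,0,0],[0,-0.04,0,0,0,0],[0,-0.044,0,0,0,0],[0,-0.048,0,0,0,0],[0,-0.052,0,0,0,0],[0,-0.056,0,0,0,0],[0,-0.06,0,0,0,0],[0,-0.06,0,0,0,0]],
])

```text
clock: 38.78
eef_pos: [535.3, -265.4, -5.0]
tool_rot: [-3.141, -0.0, -1.758]
force: [0.4, 0.2, 0.2]
width: 10.3
```

```bash
python3 look.py 22
```

```text
[ 535.3 -265.4   -5. ] [-3.141 -0.    -1.758] 10.339227160183372 [0.36 0.17 0.17] 38.775
```

View pics/w22.png

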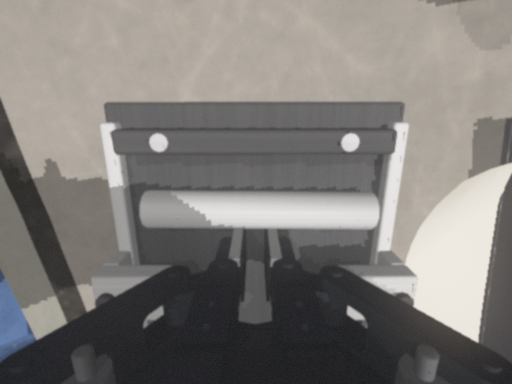

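View pics/s22.png

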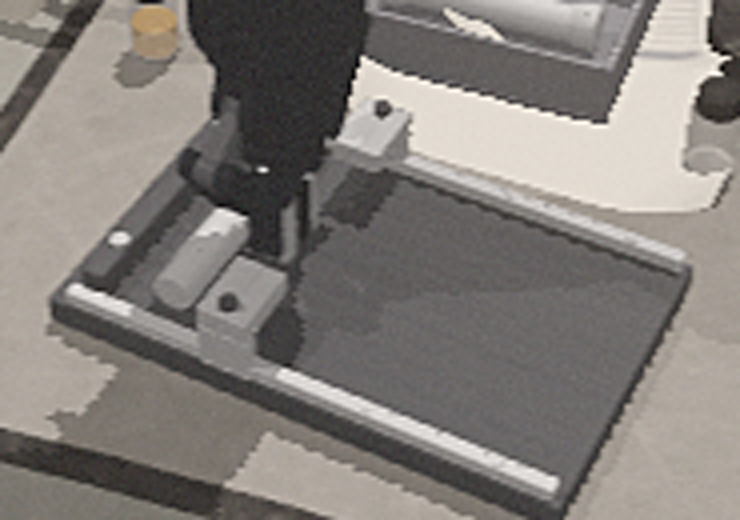

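>>> move_arm([
  [[0,-0.002,0,0,0,0],[0,-0.004,0,0,0,0],[0,-0.006,0,0,0,0],[0,-0.008,0,0,0,0],[0,-0.01,0,0,0,0],[0,-0.012,0,0,0,0],[0,-0.014,0,0,0,0],[0,-0.016,0,0,0,0],[0,-0.017,0,0,0,0],[0,-0.018,0,0,0,0],[0,-0.018,0,0,0,0]],
])

```text
clock: 40.25
eef_pos: [552.5, -268.7, -5.0]
tool_rot: [-3.141, -0.0, -1.758]
force: [0.2, -1.1, 0.2]
width: 10.6
```

>>> move_arm([
  [[0,-0.001,0,0,0,0],[0,-0.002,0,0,0,0],[0,-0.002,0,0,0,0]],
])

```text
clock: 40.62
eef_pos: [554.6, -269.1, -5.0]
tool_rot: [-3.141, -0.0, -1.758]
force: [-0.6, 0.3, -0.6]
width: 10.2
```

```bash
python3 look.py 23
```

```text
[ 554.6 -269.1   -5. ] [-3.141 -0.    -1.758] 10.235708814469817 [-0.6   0.34 -0.57] 40.625
```

View pics/w23.png

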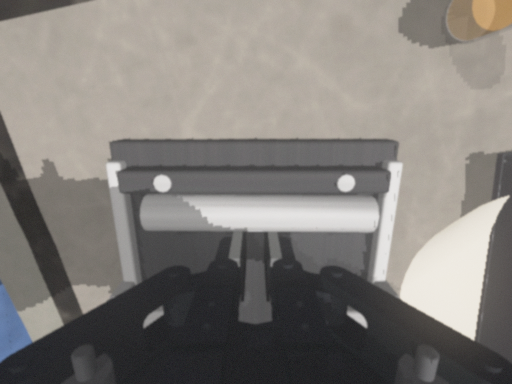

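Nearly against the bar; 1 mm steps watching the force.

>>> move_arm([
  [[0,-0.0005,0,0,0,0],[0,-0.001,0,0,0,0],[0,-0.001,0,0,0,0]],
])

```text
clock: 41.1
eef_pos: [555.1, -269.3, -5.0]
tool_rot: [3.141, 0.0, -1.758]
force: [-1.4, 0.1, 1.4]
width: 10.3
```

>>> move_arm([
  [[0,-0.0005,0,0,0,0],[0,-0.001,0,0,0,0],[0,-0.001,0,0,0,0]],
])

```text
clock: 41.48
eef_pos: [556.2, -269.5, -5.0]
tool_rot: [3.142, -0.0, -1.758]
force: [-1.0, 0.1, 2.7]
width: 10.0
```

>>> move_arm([
  [[0,-0.0005,0,0,0,0],[0,-0.001,0,0,0,0],[0,-0.001,0,0,0,0]],
])

```text
clock: 41.85
eef_pos: [556.2, -269.5, -5.0]
tool_rot: [3.14, 0.0, -1.758]
force: [-5.4, 0.8, 3.5]
width: 9.9
```

>>> move_arm([
  [[0,0.002,0,0,0,0],[0,0.005,0,0,0,0],[0,0.01,0,0,0,0],[0,0.014,0,0,0,0],[0,0.014,0,0,0,0]],
])

```text
clock: 42.48
eef_pos: [543.2, -267.0, -4.9]
tool_rot: [3.142, 0.0, -1.759]
force: [0.8, 0.3, -0.8]
width: 10.3
```

```bash
python3 look.py 24; python3 - <<'E'
from fit import *
p=np.array([492.5,-257.5,-.187])
s=ctrl.read_state();im=get_image("wrist");cw=cam(im,s);z=im["color"].copy()
for l in [[(95,-69,31),(95,69,31)],[(75,-60,25),(75,60,25),(95,60,25),(95,-60,25),(75,-60,25)]]:
    cv2.polylines(z,[proj(cw,W(p,l)).round().astype(int)],False,(0,0,255),1)
cv2.imwrite("pics/w24o.png",z)
E
```

```text
[ 543.2 -267.    -4.9] [ 3.142  0.    -1.759] 10.311739039864014 [ 0.79  0.27 -0.79] 42.475
```

View pics/w24o.png

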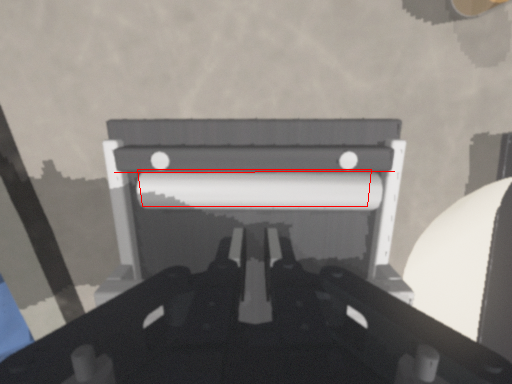

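>>> move_arm([
  [[0,0,-0.01,0,0,0],[0,0,-0.03,0,0,0],[0,0,-0.06,0,0,0],[0,0,-0.09,0,0,0],[0,0.03,-0.12,0,0,0],[0,0.06,-0.15,0,0,0],[0,0.1,-0.18,0,0,0],[0,0.1,-0.2,0,0,0],[0,0.1,-0.2,0,0,0]],
])

```text
clock: 43.9
eef_pos: [446.1, -249.2, 197.5]
tool_rot: [-3.137, -0.0, -1.758]
force: [0.5, 0.3, 0.1]
width: 10.3
```

```bash
python3 - <<'E'
from h import *
print(ctrl.read_state()["eef_pos"])
cv2.imwrite("pics/s25.png",cv2.resize(get_image("side")["color"][130:320,160:400],None,fx=3.1,fy=3.1));cv2.imwrite("pics/w25.png",get_image("wrist")["color"])
E
```

```text
[ 446.07348116 -249.21387198  197.53273734]
```

View pics/s25.png

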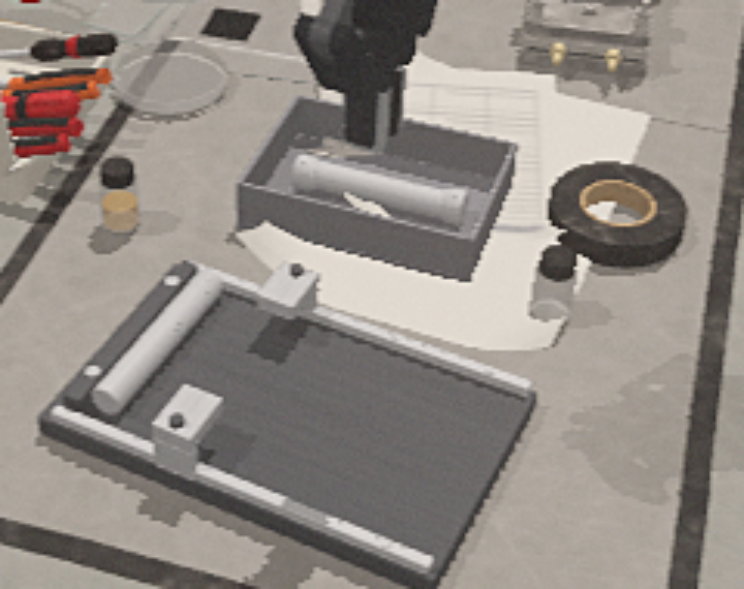

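View pics/w25.png

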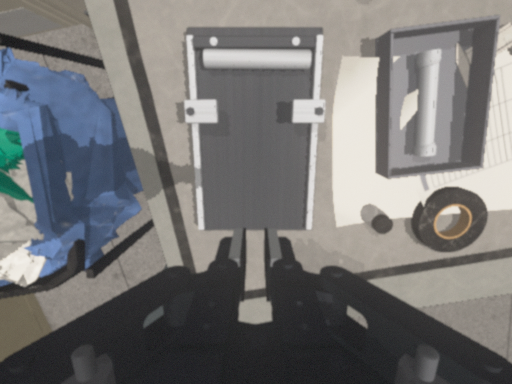

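The plain rod is home against the bar, the burred rod lies on the tray floor, and both vials stand where they were. Handing in.

```bash
python3 -c "
from cell import job
print(job.finish_job())"
```

```text
the job is handed in; nothing more can be done
None
```

The job is handed in at about 44 s of the 67 s allowed; it reports no verdict.

- **Burred rod (nearer the jaws):** I rolled it to the jaws, where it caught with about 6 N along the push on the tool. I stopped there, drew it back clear, and laid it in the grey tray.
- **Sound rod:** I rolled it under the jaws to the stop bar. It touched with about 5 N, and I backed off straight away. It was only pushed, never gripped or lifted.
- **Last checks:** the pictures after I withdrew show the sound rod lying along the bar, about 3 mm off the middle. The burred rod lies flat on the tray floor, both vials look unmoved, and the gripper is clear of everything.

**What disagreed:**
- **Fingertip height:** the real tips sit roughly 25 mm above the reported TCP. On the first push they passed over the burred rod without moving it. On the second they pressed on top of it with about 17 N, under the 35 N limit, before I backed off and lowered the tool.
- **Grip width:** the gripper read about 17.5 mm on the 20 mm shank, but the hold was firm.

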